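# Fit the hose elbows to a vacuum-clamping manifold and draw-test it

### The arm

A 6-joint arm with a two-finger parallel gripper is mounted at the origin on the work surface. World frame = base frame: x ahead of the robot, y to its left, z up, the work surface at z = 0. Lengths are in mm, angles in rad, forces in N, time in s.
With the tool pointing down it reaches from about 325 to 1000 mm from the base axis. Payload 5.1 kg.
Tool frame: the origin (TCP) lies midway between the tips of the shut fingers; the grasp point (between the pads) lies 19 mm behind it (r.hold_point_z is the z of the grasp point in the tool frame, in mm); z points along the fingers, y is the direction in which the jaws open and shut (so a half turn about z gives the same grasp; the last joint's range is limited). The gripper opens to 85 mm and grips with 20 to 120 N. Pads are 22 mm wide; open, the fingers measure 114 mm over their backs; the gripper's body (76 mm by 85 mm) begins 54 mm behind the grasp point. The pads swing forward as they close: fully open they stand 13 mm farther back than shut.
Start: joints at [-1.405, 0.124, 1.65, -0, 1.367, -0.083], TCP at [160.024, -629.981, 197.222] pointing down, gripper open.
Joint ranges: [-2.61, 2.61], [-1.02, 2.33], [0.03, 2.71], [-1.35, 4.49], [0.32, 2.68], [-2.91, 2.91]. Speed limits (rad/s): [2.57, 2.57, 3.14, 3.14, 3.14, 3.14].

### API

Orientations are given as a unit quaternion [x, y, z, w].
In Python, from bench import monitor, imaging, r gives the robot as it stands.
- The arm moves only by the tool send_rows, never from a script. Its argument "steps" is text: rows parted by semicolons, each of 7 numbers parted by spaces: the opening, from 0 (shut) to 1 (fully open), then the shift along the tool's x, y, z in m, then the turn, a rotation vector about the tool's x, y, z in degrees. A call has 1 to 12 rows; each row shifts and turns the commanded pose from where the row before left it, along the tool's axes as they then stand; what a row does not reach is not made up. A row lasts 1/10 s, in which the tool goes at most 50 mm and 8.59 degrees, less where a joint would pass 70% of its speed; a pose out of reach is approached as far as the arm can. A call is refused whole if a number of a shift passes 0.05 or a number of a turn 8.59, either way. A call with a gripper value outside its range is refused whole. The fingers move at their own pace and stop on an object; the grip force is fixed at half the most. Time passes only in rows, so rows that do not move let the fingers close. It gives the time, the measured TCP pose, the force and the opening at its end, in the units of the state.
- monitor.observe(): the state, without advancing time (a new reading comes with each control period).
- imaging.snapshot(name): name is "scene" or "top"; returns (picture, depth): 480x640x3 uint8, blue, green, red; 480x640 float32, mm along the optical axis (not along the pixel's ray), 0 where there is no reading.
- imaging.get_calibration(name): a dict with "fx", "fy", "cx", "cy" (pixels), "R" (3x3) and "t" (3): a world point X has camera coordinates R X + t. Camera axes: x right, y down, z forward; pixel columns grow to the right and rows downward; lengths in mm; the calibration is good to about 2 mm. A picture is of the moment at which its call begins. get_calibration takes no time and is no camera call.
- r.hand_in(): hands the job in, once; it reports no verdict.
The state is a dict: "t": time; "joints": joint angles; "joint_vel": joint speeds; "joint_torque": joint torques, N m; "eef_pos": TCP position; "orientation": TCP orientation; "wrist_force": force on the tool from outside, world axes, zero at the start; "moment": the same for the moment, N m; "gripper_width": opening from 0.0 (shut) to 1.0 (fully open).
Only numpy, scipy, OpenCV 4.12 (cv2) and the standard library are available. Lean on these libraries where they do the work, as an engineer would, in place of code of your own. Each camera call takes 0.05 s, during which the arm holds its last target. There are 200 camera calls.

### The job

For each brass hose elbow on the bench, lift the transit plug out of the port of the elbow's colour and put the plug in the wooden tray, then drop the elbow's square spigot into that port and screw it clockwise until it tightens, stopping with its hose tail in line with the port's white mark; leave the plug in any port that has no elbow. Once every elbow is tight, pull the red handle of the hand vacuum pump out to the green band, hold it there for two seconds, and ease it back home without letting it snap, all without disturbing the tape measure, the masking-tape roll or the timber offcut.

Things in the scene. Friction and masses are not known exactly. Their poses are not given: they have to be found in the camera images.
- manifold: grey metal bar 104 x 340 x 50 mm clamped to the bench, three ports in its top, 105 mm apart along its y axis (red at y -105, blue at 0, yellow at +105 mm). Origin: centre of its underside; z up; its front is its -x side. A clamp pad 62 mm high at either end. Each port: 64 mm opening, coloured rim, a white mark on the front (-x) edge, and inside it a brass nut with a square socket
- tray: fixed open wooden tray 190 (x) x 180 (y) x 35 mm high, wall and floor 6 mm, for the plugs. Origin: centre of its underside
- pump: fixed hand vacuum pump: blue barrel along its x axis, white scale plate in front (-x) of it. Origin: on the bench under the handle's home position; the plunger pulls out along -x. Green band on the scale plate, centred 80 mm out from home, 16 mm wide, edged black
- plunger (a joint): pull-out of the pump's red handle, m: 0 home, grows as it is pulled along the pump's -x, stop at 0.11; the green band is 0.072 to 0.088 (handle centred over the band). Spring: 2 N at home plus 100 N/m; let go, it snaps back
- plunger_grip (a point): point on the red handle, 92 mm above the bench and 18 mm below the handle's top edge; the handle is an upright plate 14 mm thick (pump x) and 60 mm wide (pump y), free all round from above: the barrel's face is 31 mm behind it at home, and the rod meets it 55 mm above the bench
- tape_measure: bystander: yellow tape measure case 75 x 45 x 65 mm, origin under its centre; leave alone
- masking_roll: bystander: white masking-tape roll, 90 mm across, 36 mm high, origin under its centre; leave alone
- offcut: bystander: dark timber offcut 160 x 60 x 40 mm, origin under its centre; leave alone
- elbow_red: red brass elbow (absent in some runs), 280 g, 88 mm tall, upright. Origin: centre of the spigot's underside; z up; tail along +x. Heights: spigot 40 mm square 0-18 mm (tapering to 32 mm below 9 mm), flange 58 mm across 18-26, neck 28 mm across, tail 20 mm across at 38, red turning block 32 mm square 56-88. Flats of spigot and block lie along x and y
- elbow_red_tail (a point): end of the red elbow's hose tail, 60 mm from the elbow's axis along its +x, 38 mm above the spigot's underside
- plug_red: grey transit plug with a red bar on top, resting in the red port at the start (60 g). Origin: centre of the underside of its round shank (34 mm across, 14 mm long); flange 74 mm across from 14 to 20 mm rests on the bar's top; grip bar 40 (x) x 22 (y) mm from 20 to 52 mm
- port_red_mouth (a point): centre of the red port, level with the bar's top, 50 mm above the bench; axes as the manifold's: white mark along -x. The nut's socket here is 43 mm square, 26 mm deep, 5 mm chamfer, nut top 2 mm below this level at joint 0. A tight elbow has its flange about flush with this level (origin 26 mm below it), tail along -x
- port_red (a joint): turn of the red port's nut, rad, clockwise from above; starts at 0-0.25, stays where left. Socket flats lie (1.35 - value) anticlockwise of the manifold's x. Sinks 4.4 mm/rad. Resists with 0.16 N m, rising to 0.27 at 1.35, where the elbow is tight and its tail on the mark; hard stop at 1.45. So an elbow must go in with its tail (1.35 - value) anticlockwise of the mark
- elbow_blue: blue brass elbow (absent in some runs), 280 g, 88 mm tall, upright. Origin: centre of the spigot's underside; z up; tail along +x. Heights: spigot 40 mm square 0-18 mm (tapering to 32 mm below 9 mm), flange 58 mm across 18-26, neck 28 mm across, tail 20 mm across at 38, blue turning block 32 mm square 56-88. Flats of spigot and block lie along x and y
- elbow_blue_tail (a point): end of the blue elbow's hose tail, 60 mm from the elbow's axis along its +x, 38 mm above the spigot's underside
- plug_blue: grey transit plug with a blue bar on top, resting in the blue port at the start (60 g). Origin: centre of the underside of its round shank (34 mm across, 14 mm long); flange 74 mm across from 14 to 20 mm rests on the bar's top; grip bar 40 (x) x 22 (y) mm from 20 to 52 mm
- port_blue_mouth (a point): centre of the blue port, level with the bar's top, 50 mm above the bench; axes as the manifold's: white mark along -x. The nut's socket here is 43 mm square, 26 mm deep, 5 mm chamfer, nut top 2 mm below this level at joint 0. A tight elbow has its flange about flush with this level (origin 26 mm below it), tail along -x
- port_blue (a joint): turn of the blue port's nut, rad, clockwise from above; starts at 0-0.25, stays where left. Socket flats lie (1.35 - value) anticlockwise of the manifold's x. Sinks 4.4 mm/rad. Resists with 0.16 N m, rising to 0.27 at 1.35, where the elbow is tight and its tail on the mark; hard stop at 1.45. So an elbow must go in with its tail (1.35 - value) anticlockwise of the mark
- elbow_yellow: yellow brass elbow (absent in some runs), 280 g, 88 mm tall, upright. Origin: centre of the spigot's underside; z up; tail along +x. Heights: spigot 40 mm square 0-18 mm (tapering to 32 mm below 9 mm), flange 58 mm across 18-26, neck 28 mm across, tail 20 mm across at 38, yellow turning block 32 mm square 56-88. Flats of spigot and block lie along x and y
- elbow_yellow_tail (a point): end of the yellow elbow's hose tail, 60 mm from the elbow's axis along its +x, 38 mm above the spigot's underside
- plug_yellow: grey transit plug with a yellow bar on top, resting in the yellow port at the start (60 g). Origin: centre of the underside of its round shank (34 mm across, 14 mm long); flange 74 mm across from 14 to 20 mm rests on the bar's top; grip bar 40 (x) x 22 (y) mm from 20 to 52 mm
- port_yellow_mouth (a point): centre of the yellow port, level with the bar's top, 50 mm above the bench; axes as the manifold's: white mark along -x. The nut's socket here is 43 mm square, 26 mm deep, 5 mm chamfer, nut top 2 mm below this level at joint 0. A tight elbow has its flange about flush with this level (origin 26 mm below it), tail along -x
- port_yellow (a joint): turn of the yellow port's nut, rad, clockwise from above; starts at 0-0.25, stays where left. Socket flats lie (1.35 - value) anticlockwise of the manifold's x. Sinks 4.4 mm/rad. Resists with 0.16 N m, rising to 0.27 at 1.35, where the elbow is tight and its tail on the mark; hard stop at 1.45. So an elbow must go in with its tail (1.35 - value) anticlockwise of the mark
There are look-alikes about, which are no part of the job. Leave any pink look-alike of the plug_yellow alone. What is shaped like the elbow_red but pink is not meant.

How it is judged (in metres and radians):
On the way, in this order (a step that is already met when the one before it is completed fails the run):
1. every elbow on the bench is screwed tight into the port of its colour, tail on the white mark (horizontal distance between elbow_red and port_red_mouth below 0.006 m and z of elbow_red in the frame of port_red_mouth below -0.0235 m and angle between each of elbow_red, elbow_blue, elbow_yellow's own z axis and vertical below 0.12 rad and x of elbow_red_tail in the frame of port_red_mouth below -0.045 m and y of elbow_red_tail in the frame of port_red_mouth between -0.0115 and 0.0115 m and horizontal distance between elbow_blue and port_blue_mouth below 0.006 m and z of elbow_blue in the frame of port_blue_mouth below -0.0235 m and x of elbow_blue_tail in the frame of port_blue_mouth below -0.045 m and y of elbow_blue_tail in the frame of port_blue_mouth between -0.0115 and 0.0115 m and horizontal distance between elbow_yellow and port_yellow_mouth below 0.006 m and z of elbow_yellow in the frame of port_yellow_mouth below -0.0235 m and x of elbow_yellow_tail in the frame of port_yellow_mouth below -0.045 m and y of elbow_yellow_tail in the frame of port_yellow_mouth between -0.0115 and 0.0115 m), for 0.3 s.
2. the pump handle is held over the green band (value of joint plunger between 0.07 and 0.09 m), for 1.2 s.
At the end, for the whole second after the job is handed in: every elbow present sits in the port of its colour: within 6 mm of the port's axis, upright, flange within about 2.5 mm of flush, tail within about 11 degrees of the white mark; the plugs of those ports lie in the tray, any other plug is still in its port; the pump handle is home (under 6 mm) (all of step 1 and ((horizontal distance between plug_red and port_red_mouth below 0.01 m and z of plug_red in the frame of port_red_mouth below -0.008 m) or (x of plug_red in the frame of tray between -0.088 and 0.088 m and y of plug_red in the frame of tray between -0.083 and 0.083 m and z of plug_red in the frame of tray below 0.05 m)) and ((horizontal distance between plug_red and port_red_mouth below 0.01 m and z of plug_red in the frame of port_red_mouth below -0.008 m) or distance between elbow_red and port_red_mouth below 0.04 m) and linear speed of each of plug_red, plug_blue, plug_yellow below 0.02 m/s and ((horizontal distance between plug_blue and port_blue_mouth below 0.01 m and z of plug_blue in the frame of port_blue_mouth below -0.008 m) or (x of plug_blue in the frame of tray between -0.088 and 0.088 m and y of plug_blue in the frame of tray between -0.083 and 0.083 m and z of plug_blue in the frame of tray below 0.05 m)) and ((horizontal distance between plug_blue and port_blue_mouth below 0.01 m and z of plug_blue in the frame of port_blue_mouth below -0.008 m) or distance between elbow_blue and port_blue_mouth below 0.04 m) and ((horizontal distance between plug_yellow and port_yellow_mouth below 0.01 m and z of plug_yellow in the frame of port_yellow_mouth below -0.008 m) or (x of plug_yellow in the frame of tray between -0.088 and 0.088 m and y of plug_yellow in the frame of tray between -0.083 and 0.083 m and z of plug_yellow in the frame of tray below 0.05 m)) and ((horizontal distance between plug_yellow and port_yellow_mouth below 0.01 m and z of plug_yellow in the frame of port_yellow_mouth below -0.008 m) or distance between elbow_yellow and port_yellow_mouth below 0.04 m) and value of joint plunger below 0.006 m); the robot touches nothing.
It fails at once if the pump handle snaps back (faster than 0.4 m/s) (velocity of joint plunger below -0.4 m/s).
It fails at once if the tape measure is pushed more than 25 mm (distance of tape_measure from where it was at the start of the episode above 0.025 m).
It fails at once if the masking roll is pushed more than 25 mm (distance of masking_roll from where it was at the start of the episode above 0.025 m).
It fails at once if the offcut is pushed more than 25 mm (distance of offcut from where it was at the start of the episode above 0.025 m).
Of elbow_red, elbow_blue, elbow_yellow only 2 to 3 are there at a start; the rules pass over those that are not, and their reading is None.
At some moment in a run one of elbow_red, elbow_blue, elbow_yellow may be knocked a few centimetres aside while the robot is not near it.
It also fails if it takes over 210 s, if anything falls off the work surface, if the arm or the gripper's body presses on something with over 40 N, if the wrist force passes 120 N, or if a joint passes its speed limit or range.

## Working session

There is one attempt and no reset: what is moved stays moved. The work goes in short steps, Python scripts to look and compute and a tool call to move; the robot and the scene stay as the last step left them, time stands still between calls to the robot, and variables do not carry over. Pictures are saved under pics/ and viewed, on a budget of 14 in all, crops included, one or two more only if the job needs it, and the job is handed in when it is done.

Besides the shell and the picture viewer there is one more tool, called after "Call:" as name(argument=value, ...), one argument or row to a line, values as JSON. send_rows: Moves the arm, as the interface text tells. Its arguments: {"type":"object","properties":{"steps":{"type":"string"}},"required":["steps"]}

```bash
ls; mkdir -p pics
cat > h.py <<'E'
import sys; sys.path.insert(0,'.')
import numpy as np, cv2
from bench import monitor, imaging, r
def cloud(name, img=None):
    p,d=imaging.snapshot(name); c=imaging.get_calibration(name)
    v,u=np.mgrid[0:480,0:640]
    X=np.stack([(u-c['cx'])/c['fx']*d,(v-c['cy'])/c['fy']*d,d],-1)
    W=(X-np.array(c['t']))@np.array(c['R'])   # R^T (X-t)
    W[d==0]=np.nan
    return p,d,W
E
python3 - <<'E'
from h import *
for n in('scene','top'):
    p,d,W=cloud(n); cv2.imwrite(f'pics/{n}0.png',p); np.savez(f'{n}0.npz',p=p,W=W)
    c=imaging.get_calibration(n); print(n,c['fx'],-np.array(c['R']).T@c['t'],np.array(c['R'])[2])
print(monitor.observe(), r.hold_point_z)
E
```

```text
pics
scene 532.3054203086232 [1142.41488021  254.98205505 1080.24584852] [-0.49715536 -0.17789091 -0.84922987]
top 459.469876182327 [ 424.70588554   26.06615814 1095.00100597] [ 0.13154774  0.01862975 -0.99113477]
{'t': 0.1, 'joints': array([-1.40463854e+00,  1.24443240e-01,  1.65154863e+00, -8.43900789e-06,
        1.36749781e+00, -8.26012592e-02]), 'joint_vel': array([ 0.00260429, -0.00070083, -0.00217049,  0.00247203,  0.00062925,
        0.00054296]), 'joint_torque': array([ 3.16840114e-04, -4.24931288e+01, -3.66654146e+01, -8.73933527e-05,
        3.97036085e-03,  1.35647252e-05]), 'eef_pos': array([ 159.8965165 , -629.38635749,  196.06721929]), 'orientation': array([ 9.92274282e-01,  1.24059867e-01, -4.37437770e-05, -9.47510041e-04]), 'wrist_force': array([ 0.58108161, -0.14541706, -0.49343442]), 'moment': array([-0.04278541,  0.02850271,  0.00150747]), 'gripper_width': 0.9995966458632838} -18.700000000000003
```

View pics/scene0.png

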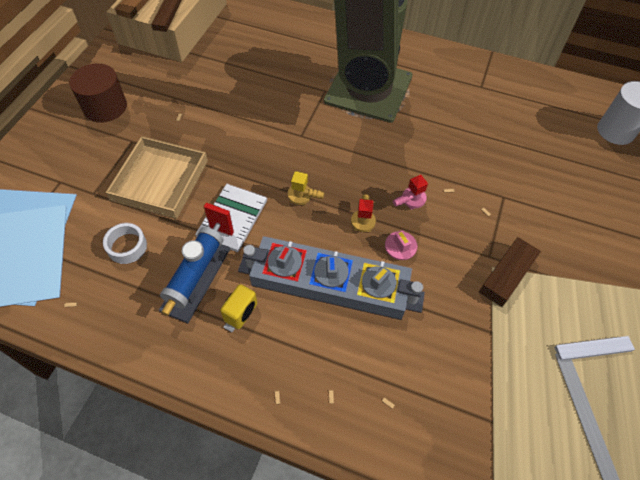

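View pics/top0.png

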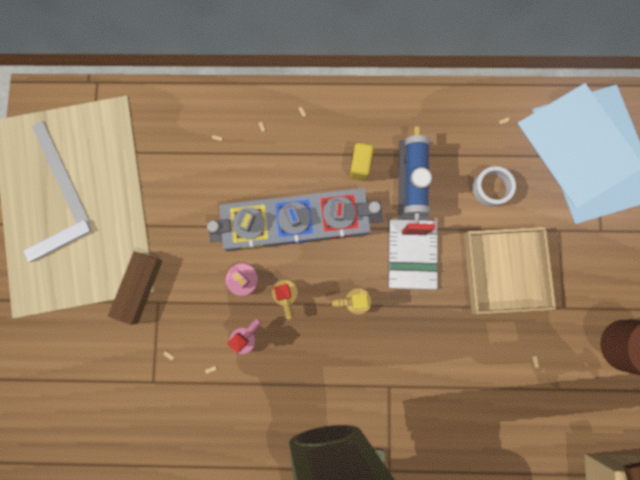

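Top view: the red elbow is at (284,293) and the yellow elbow at (358,301), both with brass flanges. The decoys are the pink-bodied elbow with a red block at (240,342) and the pink plug at (241,280). There is no blue elbow, so the blue plug stays. The tray is at (510,270), the pump handle at (418,228) and the ports at (340,212), (294,217) and (249,222).

```bash
cat >> h.py <<'E'
def hsv(p): return cv2.cvtColor(p,cv2.COLOR_BGR2HSV).astype(int)
def cmask(p,col):
    H=hsv(p); h,s,v=H[...,0],H[...,1],H[...,2]
    if col=='red': return ((h<6)|(h>174))&(s>150)&(v>80)
    if col=='yellow': return (h>22)&(h<34)&(s>140)&(v>90)
    if col=='blue': return (h>105)&(h<125)&(s>140)
    if col=='grey': return (s<60)&(v>40)&(v<170)
def near(W,c,rad): return np.hypot(W[...,0]-c[0],W[...,1]-c[1])<rad
def rect(P):
    P=np.asarray(P,np.float32)
    (c,wh,a)=cv2.minAreaRect(P[:,:2]); 
    return np.round(c,1),np.round(wh,1),round(a,1)
E
python3 - <<'E'
from h import *
for n in('scene','top'):
    z=np.load(n+'0.npz');p,W=z['p'],z['W'];Z=W[...,2]
    print(n)
    for col,zlo,zhi,tag in(('red',80,95,'red@88'),('yellow',80,95,'yel@88'),('blue',80,95,'blu@88'),('red',100,118,'handle')):
        m=(cmask(p,col)&(Z>zlo)&(Z<zhi)).astype(np.uint8)
        k,l,st,ce=cv2.connectedComponentsWithStats(m)
        for i in range(1,k):
            if st[i,4]>25:
                P=W[l==i]; print(tag,np.round(ce[i]),st[i,4],*rect(P),'z',round(np.median(P[:,2]),1))
    # table
    print('bench z',np.nanmedian(Z))
    q=[(340,212),(294,217),(249,222),(284,293),(358,301),(510,270),(418,228),(362,162),(495,186),(135,288),(240,342),(241,280)] if n=='top' else [(368,220),(300,195)]
    for u,v in q: print((u,v),np.round(W[v,u],1))
    if n=='top':
        m=((Z>46)&(Z<54)).astype(np.uint8)
        m[:, :200]=0; m[:170]=0; m[255:]=0; m[:,385:]=0
        P=W[m>0]; print('bar',rect(P),np.median(P[:,2]),len(P))
        T=W[215:325,455:565].reshape(-1,3);T=T[(T[:,2]>29)&(T[:,2]<40)]; print('tray',rect(T),len(T))
E
```

```text
sceneTraceback (most recent call last):
  File "<stdin>", line 10, in <module>
  File "h.py", line 21, in rect
    (c,wh,a)=cv2.minAreaRect(P[:,:2]);
             ~~~~~~~~~~~~~~~^^^^^^^^^
cv2.error: OpenCV(4.12.0) /io/opencv/modules/imgproc/src/convhull.cpp:143: error: (-215:Assertion failed) total >= 0 && (depth == CV_32F || depth == CV_32S) in function 'convexHull'
```

Run:
```python
import cv2
p=cv2.imread('pics/top0.png'); cv2.imwrite('pics/crop1.png',cv2.resize(p[175:365,200:450],None,fx=3,fy=3,interpolation=cv2.INTER_CUBIC))
```

```text
(no output)
```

View pics/crop1.png

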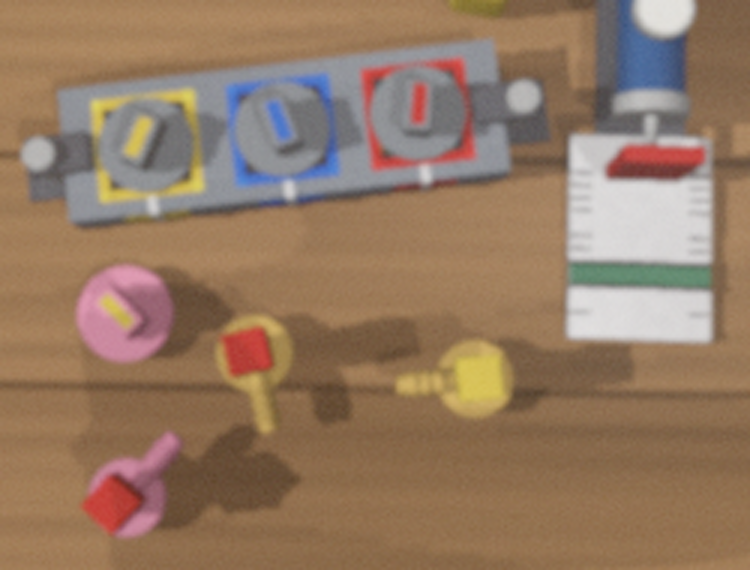

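The crop confirms the choice. The red elbow's block is at crop (247,350) and its brass tail points to (263,405). The yellow elbow's block is at (482,378) and its tail points to (405,385). Both pink items are decoys.

```bash
sed -i 's/cv2.minAreaRect(P\[:,:2\])/cv2.minAreaRect(np.ascontiguousarray(P[:,:2]))/' h.py
cat > m1.py <<'E'
from h import *
for n in('scene','top'):
    z=np.load(n+'0.npz');p,W=z['p'],z['W'];Z=W[...,2]
    print(n)
    for col,zlo,zhi,tag in(('red',80,95,'red@88'),('yellow',80,95,'yel@88'),('blue',80,95,'blu@88'),('red',100,118,'handle')):
        m=(cmask(p,col)&(Z>zlo)&(Z<zhi)).astype(np.uint8)
        k,l,st,ce=cv2.connectedComponentsWithStats(m)
        for i in range(1,k):
            if st[i,4]>25:
                P=W[l==i]; print(tag,np.round(ce[i]),st[i,4],*rect(P),'z',round(np.median(P[:,2]),1))
    print('bench z',np.nanmedian(Z))
    q=[(340,212),(294,217),(249,222),(284,293),(358,301),(510,270),(418,228),(362,162),(495,186),(135,288),(240,342),(241,280)] if n=='top' else [(368,220),(300,195)]
    for u,v in q: print((u,v),np.round(W[v,u],1))
    if n=='top':
        m=((Z>46)&(Z<54)).astype(np.uint8)
        m[:, :200]=0; m[:170]=0; m[255:]=0; m[:,385:]=0
        P=W[m>0]; print('bar',rect(P),np.median(P[:,2]),len(P))
        T=W[215:325,455:565].reshape(-1,3);T=T[(T[:,2]>29)&(T[:,2]<40)]; print('tray',rect(T),len(T))
        # flanges of plugs (z~56) and elbows (z~26)
        for c,zz,rad in((W[212,340],56,45),(W[217,294],56,45),(W[222,249],56,45),(W[293,284],26,40),(W[301,358],26,40)):
            m=near(W,c,rad)&(abs(Z-zz)<3); print('flange',zz,rect(W[m]),cv2.minEnclosingCircle(np.ascontiguousarray(W[m][:,:2],dtype=np.float32)))
    for c in ((280,110),(285,-40)):
        m=near(W,c,95)&(abs(Z-41)<9)&(hsv(p)[...,0]>14)&(hsv(p)[...,0]<34)&(hsv(p)[...,1]>110); P=W[m]
        if len(P): print('tailpts',c,len(P),rect(P),P.mean(0).round(1))
    # white marks on bar
    H=hsv(p); m=(H[...,1]<40)&(H[...,2]>180)&(Z>44)&(Z<55)&(W[...,1]>-120)&(W[...,1]<250)&(W[...,0]>330)
    k,l,st,ce=cv2.connectedComponentsWithStats(m.astype(np.uint8))
    for i in range(1,k):
        if st[i,4]>4: print('mark',ce[i].round(),st[i,4],W[l==i].mean(0).round(1))
E
python3 m1.py
```

```text
scene
red@88 [419. 182.] 159 [342.3 225.6] [33.6 32.1] 51.0 z 87.0
red@88 [365. 206.] 177 [453.  130.4] [34.2 31.7] 14.5 z 86.6
red@88 [218. 216.] 85 [ 604.  -168.7] [ 8.6 58.1] 5.7 z 87.2
red@88 [284. 253.] 47 [635.5   6.7] [ 8.2 28.4] 86.7 z 87.7
yel@88 [299. 178.] 165 [436.  -39.5] [35.  31.7] 7.8 z 86.2
yel@88 [381. 274.] 52 [608.3 215.2] [ 8.5 28.6] 66.9 z 88.4
blu@88 [332. 264.] 49 [621.9 111.6] [27.9  8.7] 20.4 z 87.8
blu@88 [178. 281.] 45 [ 776.6 -172.6] [17.  33.3] 80.7 z 80.9
handle [216. 210.] 169 [ 598.6 -170. ] [18.3 59.2] 1.3 z 107.8
bench z -0.687531077589926
(368, 220) [456.8 143.3  38.3]
(300, 195) [445.5 -32.7  33.1]
mark [290. 244.] 15 [5.905e+02 5.000e-01 5.000e+01]
mark [335. 254.] 11 [576.4 104.1  49.7]
mark [382. 264.] 13 [562.4 208.8  50. ]
top
red@88 [282. 292.] 170 [449.7 128. ] [28.1 28.4] 14.8 z 89.4
red@88 [237. 342.] 205 [340. 223.] [29.3 31.4] 48.0 z 89.4
yel@88 [359. 300.] 208 [434.5 -40.5] [30.3 32.4] 1.1 z 89.1
handle [420. 227.] 119 [ 593.7 -169.6] [ 8.5 56.3] 0.0 z 110.8
bench z 1.6611186707932184
(340, 212) [629.    3.5  86.3]
(294, 217) [616.1 10
[... 498 characters left out ...]
 2.5]), array([86.7, 86.3]), 58.1) ((628.8365478515625, 2.8724186420440674), 44.638004302978516)
flange 56 (array([616. , 106.2]), array([86.5, 85.1]), 20.9) ((616.14404296875, 105.9581527709961), 44.90010070800781)
flange 56 (array([603.5, 207.6]), array([88.4, 85.5]), 49.3) ((604.2926635742188, 206.48428344726562), 44.71733093261719)
flange 26 (array([452.1, 130. ]), array([53.8, 56.7]), 12.1) ((451.2276916503906, 130.0561981201172), 28.941221237182617)
flange 26 (array([435.2, -40.4]), array([55., 53.]), 1.1) ((434.50701904296875, -39.897438049316406), 28.75625228881836)
mark [341. 232.] 20 [588.3  -0.9  50.9]
mark [296. 237.] 16 [576.1 103.5  51.2]
mark [250. 243.] 17 [561.5 207.7  51.6]
```

```bash
cat >> h.py <<'E'
def pose():
    s=monitor.observe(); x,y,z,w=s['orientation']
    from scipy.spatial.transform import Rotation as Ro
    M=Ro.from_quat(s['orientation']).as_matrix()
    return s,M,np.degrees(np.arctan2(M[1,0],M[0,0]))
def go(x,y,z,th=None):
    s,M,t=pose(); d=np.array([x,y,z])-s['eef_pos']
    f=lambda a:[np.cos(np.radians(a))*d[0]+np.sin(np.radians(a))*d[1],np.sin(np.radians(a))*d[0]-np.cos(np.radians(a))*d[1],-d[2]]
    print('t',round(s['t'],1),'pos',s['eef_pos'].round(1),'th',round(t,1),'tilt',np.degrees(np.arccos(-M[2,2])).round(2),'w',round(s['gripper_width'],2),'F',s['wrist_force'].round(1))
    print(' shift tool mm',np.round(f(t),1),end='')
    if th is not None: print(' | turn tool z deg',round(t-th,1),' shift after turn',np.round(f(th),1),end='')
    print()
E
python3 - <<'E'
from h import *
for n in('scene','top'):
    z=np.load(n+'0.npz');p,W=z['p'],z['W'];Z=W[...,2];H=hsv(p)
    for nm,c in (('red',(451.5,129.5)),('yel',(435.3,-40))):
        rr=np.hypot(W[...,0]-c[0],W[...,1]-c[1])
        m=(rr>32)&(rr<64)&(Z>30)&(Z<54); P=W[m]; a=np.degrees(np.arctan2(P[:,1]-c[1],P[:,0]-c[0]))%360
        print(n,nm,'tail',len(P),np.median(a).round(1),np.percentile(a,[10,90]).round(1),'rmax',rr[m].max().round(1))
    for nm,c in (('red',(634,6)),('blue',(621,110)),('yellow',(607,214))):
        m=near(W,c,32)&(Z>80)&(Z<92)
        P=W[m]; q=P[:,:2]-P[:,:2].mean(0); e,v=np.linalg.eigh(q.T@q)
        print(n,nm,'bar',rect(P),'PCA',np.degrees(np.arctan2(v[1,1],v[0,1])).round(1),P.mean(0).round(1))
go(634,6,180,-4)
E
```

```text
scene red tail 30 194.4 [188.8 200.9] rmax 59.8
scene yel tail 92 90.1 [ 84.1 100.1] rmax 60.8
scene red bar (array([637.5,   6.4]), array([22.3, 40.8]), 87.5) PCA 176.1 [638.6   7.   86.2]
scene blue bar (array([623.5, 110. ]), array([42.5, 21.5]), 20.1) PCA -156.7 [624.4 110.6  86.6]
scene yellow bar (array([609.1, 214.8]), array([22.4, 42.1]), 68.3) PCA 158.7 [611.4 214.4  86.6]
top red tail 99 194.5 [185.6 203.7] rmax 60.1
top yel tail 98 96.9 [ 88.3 106.1] rmax 59.9
top red bar (array([635.7,   6.4]), array([21.9, 40.3]), 85.8) PCA 177.5 [635.    6.1  88.8]
top blue bar (array([621.5, 110. ]), array([40.5, 21.6]), 22.7) PCA -158.7 [620.9 109.8  88.7]
top yellow bar (array([608.2, 214.4]), array([22.8, 40.5]), 70.0) PCA 157.7 [607.3 213.5  88.4]
t 0.1 pos [ 159.9 -629.4  196.1] th 14.3 tilt 0.11 w 1.0 F [ 0.6 -0.1 -0.5]
 shift tool mm [ 615.9 -499.1   16.1] | turn tool z deg 18.3  shift after turn [ 428.6 -666.9   16.1]
```

Call:
send_rows(
  steps="1 0 0 0 0 0 5.8; 1 0 0 0 0 0 5.8; 1 0 0 0 0 0 5.7; 1 .026 -.0388 0 0 0 0; 1 .026 -.0388 0 0 0 0; 1 .026 -.0388 0 0 0 0; 1 .026 -.0388 0 0 0 0; 1 .026 -.0388 0 0 0 0; 1 .026 -.0388 0 0 0 0; 1 .026 -.0388 0 0 0 0; 1 .026 -.0388 0 0 0 0; 1 .026 -.0388 0 0 0 0",
)

```text
t: 1.3
eef_pos: [412.8, -291.9, 196.9]
orientation: [1.0, -0.027, -0.0, -0.0]
wrist_force: [-0.4, -0.1, -0.1]
gripper_width: 1.002
```

Call:
send_rows(
  steps="1 .026 -.0388 0 0 0 0; 1 .026 -.0388 0 0 0 0; 1 .026 -.0388 0 0 0 0; 1 .026 -.0388 0 0 0 0; 1 .026 -.0388 0 0 0 0; 1 .026 -.0388 0 0 0 0; 1 .026 -.0388 0 0 0 0; 1 .026 -.0388 0.01 0 0 0; 1 0 0 .01 0 0 0; 1 0 0 0 0 0 0; 1 0 0 0 0 0 0",
)

```text
t: 2.4
eef_pos: [635.6, 4.7, 176.4]
orientation: [1.0, -0.027, -0.001, 0.0]
wrist_force: [0.7, -0.6, 0.5]
gripper_width: 1.0
```

```bash
python3 -c "
from h import *
go(636,6.4,60,-3)"
```

```text
t 2.4 pos [635.6   4.7 176.4] th -3.1 tilt 0.1 w 1.0 F [ 0.7 -0.6  0.5]
 shift tool mm [  0.3  -1.8 116.4] | turn tool z deg -0.1  shift after turn [  0.3  -1.8 116.4]
```

Call:
send_rows(
  steps="1 0 -.0018 .03 0 0 0; 1 0 0 .03 0 0 0; 1 0 0 .03 0 0 0; 1 0 0 .018 0 0 0; .7 0 0 .008 0 0 0; .3 0 0 0 0 0 0; 0 0 0 0 0 0 0; 0 0 0 0 0 0 0; 0 0 0 0 0 0 0; 0 0 0 0 0 0 0; 0 0 0 0 0 0 0; 0 0 0 0 0 0 0",
)

```text
t: 3.6
eef_pos: [636.6, 7.1, 61.4]
orientation: [1.0, -0.027, 0.0, 0.0]
wrist_force: [0.2, -0.0, 0.4]
gripper_width: -0.004
```

Call:
send_rows(
  steps="0 0 0 -.01 0 0 0; 0 0 0 -.02 0 0 0; 0 0 0 -.03 0 0 0; 0 0 0 -.04 0 0 0; 0 0 0 -.04 0 0 0; 0 0 0 0 0 0 0; 0 0 0 0 0 0 0",
)

```text
t: 4.3
eef_pos: [637.5, 7.0, 203.8]
orientation: [1.0, -0.027, 0.002, 0.0]
wrist_force: [0.2, 0.2, -0.2]
gripper_width: -0.002
```

```bash
python3 -c "
from h import *
go(540,-350,200,4)"
```

```text
t 4.3 pos [637.5   7.  203.8] th -3.0 tilt 0.23 w -0.0 F [ 0.2  0.2 -0.2]
 shift tool mm [-78.4 361.6   3.8] | turn tool z deg -7.0  shift after turn [-122.2  349.3    3.8]
```

Run:
```python
from h import *
p,d,W=cloud('scene'); cv2.imwrite('pics/s1.png',cv2.resize(p[130:330,150:450],None,fx=2.6,fy=2.6,interpolation=cv2.INTER_CUBIC))
```

```text
(no output)
```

View pics/s1.png

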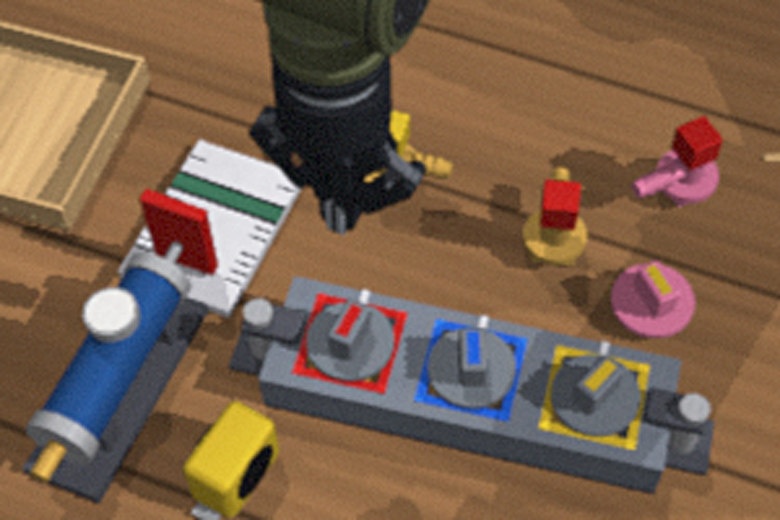

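The red plug is still in its port (crop (350,335)), so the jaws shut on nothing. I'll check where the fingertip (pixel about (281,215)) lies against the reported TCP.

Run:
```python
from h import *
s,M,t=pose(); print(s['eef_pos'],s['joints'])
for n in('scene','top'):
    c=imaging.get_calibration(n); X=np.array(c['R'])@s['eef_pos']+c['t']; print(n,X[:2]/X[2]*[c['fx'],c['fy']]+[c['cx'],c['cy']])
p,d,W=cloud('scene'); Z=W[...,2]
m=near(W,(637,7),150)&(Z>120)&(Z<400); P=W[m]
i=np.argsort(P[:,2])[:25]; print(P[i[:5]].round(), P[i].mean(0))
for zz in range(160,330,15):
    Q=P[abs(P[:,2]-zz)<7]; 
    if len(Q): print(zz,len(Q),Q.min(0).round(),Q.max(0).round())
m=near(W,(634,6),32)&(Z>78)&(Z<95); print('bar',rect(W[m]),W[m].mean(0))
```

```text
[636.40227199   7.02647684 201.45593691] [-7.32837373e-02  9.17445114e-02  1.67784092e+00  1.25890888e-05
  1.37174870e+00  1.55061284e+00]
scene [281.88845525 224.42107337]
top [339.66819959 196.78696762]
[[646.  13. 234.]
 [645.  12. 237.]
 [648.   1. 238.]
 [650.   6. 239.]
 [648.   4. 239.]] [647.59461171   8.65073764 241.93677558]
235 9 [644.   1. 234.] [650.  18. 242.]
250 57 [634.  -6. 243.] [651.  21. 257.]
265 57 [638.  -5. 258.] [652.  21. 272.]
280 98 [632. -26. 273.] [654.  39. 287.]
295 203 [629. -39. 288.] [656.  52. 302.]
310 215 [635. -52. 303.] [659.  62. 317.]
325 368 [624. -55. 318.] [659.  69. 332.]
bar (array([637.3,   6.4]), array([24. , 41.3]), 88.3) [638.68864203   7.31764622  86.18936339]
```

The fingertips are really about 30 mm above the reported TCP: the cloud's lowest finger point is z=234 against a reported 201, and the tip is drawn 9 px too high. That explains the miss, with the tips at 91 over a bar top at 88. I'll allow for this offset and descend carefully with half-open jaws.

Call:
send_rows(
  steps=".6 0 0 .03 0 0 0; .6 0 0 .03 0 0 0; .6 0 0 .03 0 0 0; .6 0 0 .03 0 0 0; .6 0 0 .02 0 0 0; .6 0 0 .012 0 0 0; .6 0 0 .008 0 0 0; .6 0 0 .004 0 0 0; .6 0 0 .002 0 0 0; .6 0 0 0 0 0 0",
)

```text
t: 5.4
eef_pos: [637.1, 7.0, 36.0]
orientation: [1.0, -0.027, 0.001, 0.0]
wrist_force: [-0.1, 0.2, -0.9]
gripper_width: 0.598
```

Call:
send_rows(
  steps="0 0 0 0 0 0 0; 0 0 0 0 0 0 0; 0 0 0 0 0 0 0; 0 0 0 0 0 0 0; 0 0 0 0 0 0 0; 0 0 0 0 0 0 0",
)

```text
t: 6.0
eef_pos: [637.4, 6.9, 36.5]
orientation: [1.0, -0.027, 0.001, 0.0]
wrist_force: [-0.4, 0.6, 5.9]
gripper_width: 0.237
```

Call:
send_rows(
  steps="0 0 0 -.01 0 0 0; 0 0 0 -.02 0 0 0; 0 0 0 -.03 0 0 0; 0 0 0 -.04 0 0 0; 0 0 0 -.04 0 0 0; 0 0 0 -.02 0 0 0; 0 0 0 0 0 0 0; 0 0 0 0 0 0 0",
)

```text
t: 6.8
eef_pos: [636.0, 7.1, 194.4]
orientation: [1.0, -0.027, -0.001, -0.0]
wrist_force: [-0.5, 0.7, -1.0]
gripper_width: 0.247
```

Run:
```python
from h import *
go(545,-348,200,4)
p,d,W=cloud('scene'); Z=W[...,2]
m=cmask(p,'red')&near(W,(637,7),60)&(Z>100); print('held bar top',rect(W[m]),np.median(W[m][:,2]),m.sum())
H=hsv(p); m=near(W,(637,7),50)&(Z>130)&(Z<260)
P=W[m]
for zz in range(135,265,8): print(zz,(abs(P[:,2]-zz)<4).sum(),end=' ')
```

```text
t 6.8 pos [636.    7.1 194.4] th -3.0 tilt 0.06 w 0.25 F [-0.5  0.7 -1. ]
 shift tool mm [-72.  359.4  -5.6] | turn tool z deg -7.0  shift after turn [-115.5  347.9   -5.6]
held bar top (array([644.1,   8.4]), array([32.2, 12. ]), 26.7) 245.9032671263688 46
135 0 143 0 151 0 159 0 167 0 175 0 183 0 191 0 199 0 207 130 215 412 223 27 231 33 239 67 247 148 255 56 263 5
```

Call:
send_rows(
  steps="0 -.008 .04 0 0 0 0; 0 -.008 .04 0 0 0 0; 0 -.008 .04 0 0 0 0; 0 -.008 .04 0 0 0 0; 0 -.008 .04 0 0 0 0; 0 -.008 .04 0 0 0 0; 0 -.008 .04 0 0 0 0; 0 -.008 .04 0.02 0 0 0; 0 -.008 .04 .03 0 0 0; 0 0 0 .03 0 0 0; 0 0 0 .03 0 0 0; 0 0 0 .03 0 0 0",
)

```text
t: 8.05
eef_pos: [543.4, -347.3, 51.0]
orientation: [1.0, -0.027, -0.002, -0.002]
wrist_force: [0.9, 0.1, -0.7]
gripper_width: 0.242
```

Call:
send_rows(
  steps="0 0 0 .02 0 0 0; 0 0 0 .015 0 0 0; 0 0 0 .008 0 0 0; 0 0 0 0 0 0 0; 0 0 0 0 0 0 0",
)

```text
t: 8.55
eef_pos: [546.1, -348.5, 13.2]
orientation: [1.0, -0.027, 0.0, 0.0]
wrist_force: [-0.9, 0.4, -0.6]
gripper_width: 0.244
```

Plug bottom is about 12 mm up over a 6 mm floor, so a little lower and release.

Call:
send_rows(
  steps="0 0 0 .005 0 0 0; 0 0 0 0 0 0 0; .3 0 0 0 0 0 0; .45 0 0 0 0 0 0; .5 0 0 0 0 0 0; .5 0 0 0 0 0 0; .5 0 0 -.02 0 0 0; .5 0 0 -.04 0 0 0; .5 0 0 -.04 0 0 0; .5 0 0 -.04 0 0 0; .5 0 0 -.04 0 0 0; .5 0 0 0 0 0 0",
)

```text
t: 9.75
eef_pos: [549.0, -350.6, 196.5]
orientation: [1.0, -0.027, 0.006, 0.004]
wrist_force: [0.1, 0.6, 0.3]
gripper_width: 0.498
```

```bash
python3 -c "
from h import *
go(608.5,214.5,190,-22)"
```

```text
t 9.8 pos [ 549.  -350.6  196.5] th -3.0 tilt 0.79 w 0.5 F [0.1 0.6 0.3]
 shift tool mm [  29.5 -567.5    6.5] | turn tool z deg 19.0  shift after turn [-156.5 -546.3    6.5]
```

Call:
send_rows(
  steps=".6 .0024 -.0473 0 0 0 0; .6 .0024 -.0473 0 0 0 0; .6 .0024 -.0473 0 0 0 0; .6 .0024 -.0473 0 0 0 0; .6 .0024 -.0473 0 0 0 0; .6 .0024 -.0473 0 0 0 0; .6 .0024 -.0473 0 0 0 0; .6 .0024 -.0473 0 0 0 0; .6 .0024 -.0473 0 0 0 0; .6 .0024 -.0473 0 0 0 0; .6 .0024 -.0473 0 0 0 0; .6 .0024 -.0473 0 0 0 0",
)

```text
t: 10.95
eef_pos: [604.2, 219.0, 187.0]
orientation: [1.0, -0.027, -0.0, 0.0]
wrist_force: [1.2, 0.6, -0.7]
gripper_width: 0.594
```

Call:
send_rows(
  steps=".6 0 0 .01 0 0 6.3; .6 0 0 .02 0 0 6.3; .6 0 0 .03 0 0 6.4; .6 0 0 .03 0 0 0; .6 0 0 .01 0 0 0; .6 0 0 0 0 0 0; .6 0 0 0 0 0 0",
)

```text
t: 11.65
eef_pos: [605.3, 217.2, 88.7]
orientation: [0.982, -0.191, 0.001, -0.0]
wrist_force: [-0.8, -0.1, 0.1]
gripper_width: 0.597
```

```bash
python3 -c "
from h import *
go(608.5,214.5,38,-22)"
```

```text
t 11.7 pos [605.3 217.2  88.7] th -22.0 tilt 0.09 w 0.6 F [-0.8 -0.1  0.1]
 shift tool mm [ 4.   1.3 50.7] | turn tool z deg -0.0  shift after turn [ 4.   1.3 50.7]
```

Call:
send_rows(
  steps=".6 .004 .001 .015 0 0 0; .6 0 0 .015 0 0 0; .6 0 0 .01 0 0 0; .6 0 0 .008 0 0 0; .6 0 0 .002 0 0 0; 0 0 0 0 0 0 0; 0 0 0 0 0 0 0; 0 0 0 0 0 0 0; 0 0 0 0 0 0 0; 0 0 0 0 0 0 0",
)

```text
t: 12.65
eef_pos: [608.4, 214.9, 38.4]
orientation: [0.982, -0.191, 0.001, -0.0]
wrist_force: [-0.1, 0.0, 1.5]
gripper_width: 0.239
```

Call:
send_rows(
  steps="0 0 0 -.01 0 0 0; 0 0 0 -.02 0 0 0; 0 0 0 -.03 0 0 0; 0 0 0 -.04 0 0 0; 0 0 0 -.04 0 0 0; 0 0 0 -.02 0 0 0; 0 0 0 0 0 0 0; 0 0 0 0 0 0 0",
)

```text
t: 13.45
eef_pos: [607.6, 214.6, 197.3]
orientation: [0.982, -0.191, -0.0, 0.0]
wrist_force: [0.3, 0.2, -2.1]
gripper_width: 0.235
```

```bash
python3 -c "
from h import *
go(480,-435,200,-22)"
```

```text
t 13.4 pos [607.6 214.6 197.3] th -22.0 tilt 0.01 w 0.23 F [ 0.3  0.2 -2.1]
 shift tool mm [125.6 650.   -2.7] | turn tool z deg -0.0  shift after turn [125.1 650.1  -2.7]
```

Call:
send_rows(
  steps="0 .0088 .046 0 0 0 0; 0 .0088 .046 0 0 0 0; 0 .0088 .046 0 0 0 0; 0 .0088 .046 0 0 0 0; 0 .0088 .046 0 0 0 0; 0 .0088 .046 0 0 0 0; 0 .0088 .046 0 0 0 0; 0 .0088 .046 0 0 0 0; 0 .0088 .046 0 0 0 0; 0 .0088 .046 0 0 0 0; 0 .0088 .046 0 0 0 0; 0 .0088 .046 0 0 0 0",
)

```text
t: 14.65
eef_pos: [496.6, -337.4, 194.3]
orientation: [0.982, -0.191, -0.002, -0.001]
wrist_force: [1.1, -0.0, -0.6]
gripper_width: 0.243
```

Call:
send_rows(
  steps="0 .0088 .046 0.02 0 0 0; 0 .0088 .046 .03 0 0 0; 0 0 0 .03 0 0 0; 0 0 0 .03 0 0 0; 0 0 0 .03 0 0 0; 0 0 0 .02 0 0 0; 0 0 0 .01 0 0 0; 0 0 0 0 0 0 0; 0 0 0 0 0 0 0",
)

```text
t: 15.55
eef_pos: [481.4, -422.9, 30.9]
orientation: [0.982, -0.191, -0.0, -0.0]
wrist_force: [0.1, -0.8, -0.5]
gripper_width: 0.238
```

```bash
python3 -c "
from h import *
go(480,-428,10,-22)"
```

```text
t 15.6 pos [ 481.4 -422.9   30.9] th -22.0 tilt 0.02 w 0.24 F [ 0.1 -0.8 -0.5]
 shift tool mm [ 0.6  5.2 20.9] | turn tool z deg -0.0  shift after turn [ 0.6  5.2 20.9]
```

Call:
send_rows(
  steps="0 0 .003 .012 0 0 0; 0 0 0 .008 0 0 0; 0 0 0 0 0 0 0; .3 0 0 0 0 0 0; .45 0 0 0 0 0 0; .5 0 0 0 0 0 0; .5 0 0 -.02 0 0 0; .5 0 0 -.04 0 0 0; .5 0 0 -.04 0 0 0; .5 0 0 -.04 0 0 0; .5 0 0 -.04 0 0 0; .5 0 0 0 0 0 0",
)

```text
t: 16.75
eef_pos: [483.4, -428.8, 200.3]
orientation: [0.982, -0.191, 0.006, 0.004]
wrist_force: [0.9, -0.6, 0.7]
gripper_width: 0.5
```

Run:
```python
from h import *
go(452,130,200,14.5)
out=[]
for n in('scene','top'):
    p,d,W=cloud(n); np.savez(n+'1.npz',p=p,W=W); Z=W[...,2]
    for col in('red','yellow'):
        m=(cmask(p,col)&(Z>80)&(Z<95)&(W[...,0]<500)&(W[...,0]>250)).astype(np.uint8)
        k,l,st,ce=cv2.connectedComponentsWithStats(m)
        for i in range(1,k):
            if st[i,4]>60: print(n,col,rect(W[l==i]))
    out.append(p)
a=cv2.resize(out[0][230:310,240:430],None,fx=4,fy=4,interpolation=cv2.INTER_CUBIC)
b=cv2.resize(out[1][185:260,205:395],None,fx=4,fy=4,interpolation=cv2.INTER_CUBIC)
cv2.imwrite('pics/ports.png',np.vstack([a,b]))
```

```text
t 16.8 pos [ 483.4 -428.8  200.3] th -22.0 tilt 0.83 w 0.5 F [ 0.9 -0.6  0.7]
 shift tool mm [-2.387e+02 -5.062e+02  3.000e-01] | turn tool z deg -36.5  shift after turn [ 1.095e+02 -5.489e+02  3.000e-01]
scene red (array([342.7, 224.9]), array([33.9, 33.9]), 48.5)
scene red (array([452.6, 130.3]), array([34.9, 31.5]), 13.9)
scene yellow (array([436.5, -39.3]), array([33.9, 31.7]), 3.7)
top red (array([449.9, 128.2]), array([27.9, 28.7]), 13.8)
top red (array([339.8, 223. ]), array([29.1, 31.9]), 47.7)
top yellow (array([433.5, -39.8]), array([30.5, 31.9]), 6.4)
```

View pics/ports.png

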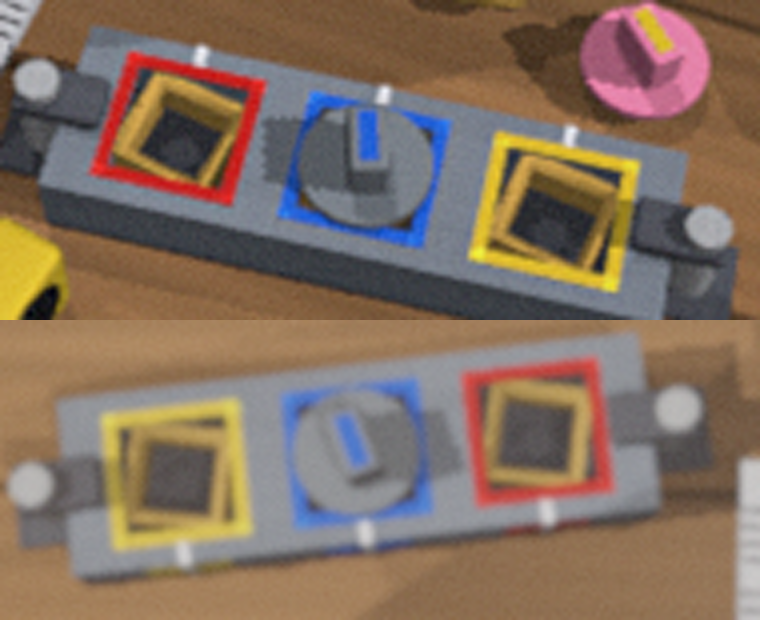

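The view shows the red (lower picture (535,432)) and yellow (178,475) ports open with their brass nuts visible, turned a little from the bar's axes. The blue plug is untouched. Now I'll fit the rims and nuts.

Run:
```python
from h import *
for n in('scene','top'):
    z=np.load(n+'1.npz');p,W=z['p'],z['W'];Z=W[...,2];H=hsv(p)
    for col,c in(('red',(634,6)),('blue',(620.5,110)),('yellow',(607,214))):
        m=cmask(p,col)&near(W,c,50)&(abs(Z-50.5)<4); k,l,st,ce=cv2.connectedComponentsWithStats(m.astype(np.uint8),connectivity=8)
        i=1+np.argmax(st[1:,4]); P=W[l==i]; print(n,col,'rim',len(P),*rect(P))
        if col=='blue': continue
        m=near(W,c,36)&(H[...,0]>10)&(H[...,0]<24)&(H[...,1]>90)&(H[...,2]>60)&(abs(Z-46)<5)
        P=W[m]; R=rect(P); print('   nut',len(P),*R,'z',np.percentile(P[:,2],[20,50,80]).round(1))
        # mask-based fit: average angle of outer edge via hull of pixel mask at fixed z=47
        cal=imaging.get_calibration(n); Rm=np.array(cal['R']);t=np.array(cal['t'])
        v,u=np.nonzero(near(W,c,40)&(H[...,0]>10)&(H[...,0]<24)&(H[...,1]>90)&(H[...,2]>100))
        ray=np.stack([(u-cal['cx'])/cal['fx'],(v-cal['cy'])/cal['fy'],np.ones(len(u))],-1)@Rm
        o=-Rm.T@t; q=o+ray*((47-o[2])/ray[:,2])[:,None]; print('   nut@z47',len(q),*rect(q))
```

```text
scene red rim 329 [635.8   6.7] [81.7 79.2] 8.6
   nut 267 [635.7   6.5] [60.6 62. ] 80.4 z [42.9 45.2 47.4]
   nut@z47 357 [636.3   7. ] [61.1 64. ] 89.6
scene blue rim 247 [621.8 110.4] [82.  79.5] 7.0
scene yellow rim 358 [608.2 215. ] [80.5 78.8] 7.3
   nut 297 [607.4 217.4] [63.5 64.3] 84.9 z [42.8 44.9 47.1]
   nut@z47 374 [607.7 213.7] [74.4 76.4] 21.6
top red rim 194 [635.1   4.9] [74.7 74.9] 7.3
   nut 243 [635.9   5.2] [60.  58.6] 84.6 z [45.2 47.2 49.3]
   nut@z47 388 [634.6   4.9] [61.4 60.4] 0.6
top blue rim 24 [593.9  75.2] [10.9 24.5] 50.0
top yellow rim 130 [593.2 211.4] [46.4 75. ] 10.2
   nut 254 [606.2 215.6] [62.3 64.7] 82.3 z [44.6 47.2 49.3]
   nut@z47 466 [607.8 217.9] [64.8 71.2] 5.1
```

```bash
cat > nut.py <<'E'
from h import *
from scipy.optimize import minimize
g=np.arange(-36,36.01,.5); X,Y=np.meshgrid(g,g); tiles=[]
for n in('top','scene'):
    p=np.load(n+'1.npz')['p']; cal=imaging.get_calibration(n); R=np.array(cal['R']);t=np.array(cal['t'])
    for col,c in(('red',(635.5,5.9)),('yellow',(607.9,214.3))):
        w=np.stack([X+c[0],Y+c[1],np.full_like(X,47.5)],-1)@R.T+t
        uv=w[...,:2]/w[...,2:]
        im=cv2.remap(p,(uv[...,0]*cal['fx']+cal['cx']).astype(np.float32),(uv[...,1]*cal['fy']+cal['cy']).astype(np.float32),cv2.INTER_CUBIC)
        f=im.astype(float); br=(f[...,2]-f[...,0])  # R-B : brass high, grey low
        a=np.radians(7.5); xr=X*np.cos(a)+Y*np.sin(a); yr=-X*np.sin(a)+Y*np.cos(a)
        best=[]
        for S in (54,56,58,60):
          for th in np.arange(-24,3,1.):
            b=np.radians(th)
            for dx in range(-5,6):
              for dy in range(-5,6):
                x=abs((X-dx)*np.cos(b)+(Y-dy)*np.sin(b)); y=abs(-(X-dx)*np.sin(b)+(Y-dy)*np.cos(b)); m=np.maximum(x,y)
                ins=(m>S/2-4)&(m<S/2-.5); out=(m>S/2+.5)&(m<S/2+4)&(abs(xr)<30)&(abs(yr)<30)
                best.append((br[ins].mean()-(br[out].mean() if out.sum()>50 else 99),S,th,dx,dy))
        best.sort(reverse=True); print(n,col,[tuple(np.round(q,1)) for q in best[:4]])
        tiles.append(cv2.resize(im[::-1,::-1].transpose(1,0,2),(380,290)))
cv2.imwrite('pics/nut.png',np.vstack([np.hstack(tiles[:2]),np.hstack(tiles[2:])]))
E
python3 nut.py
```

```text
top red [(np.float64(47.0), np.float64(60.0), np.float64(-5.0), np.float64(-1.0), np.float64(0.0)), (np.float64(46.9), np.float64(60.0), np.float64(-6.0), np.float64(-1.0), np.float64(0.0)), (np.float64(46.7), np.float64(60.0), np.float64(-4.0), np.float64(-1.0), np.float64(0.0)), (np.float64(46.5), np.float64(60.0), np.float64(-7.0), np.float64(-1.0), np.float64(0.0))]
top yellow [(np.float64(39.8), np.float64(60.0), np.float64(0.0), np.float64(-1.0), np.float64(-2.0)), (np.float64(39.4), np.float64(60.0), np.float64(-3.0), np.float64(-1.0), np.float64(-1.0)), (np.float64(39.4), np.float64(60.0), np.float64(-4.0), np.float64(-1.0), np.float64(-1.0)), (np.float64(39.4), np.float64(60.0), np.float64(-2.0), np.float64(-1.0), np.float64(-1.0))]
scene red [(np.float64(101.5), np.float64(60.0), np.float64(0.0), np.float64(2.0), np.float64(2.0)), (np.float64(101.2), np.float64(60.0), np.float64(0.0), np.float64(1.0), np.float64(2.0)), (np.float64(98.9), np.float64(60.0), np.float64(-1.0), np.float64(2.0), np.float64(2.0)), (np.float64(98.8), np.float64(60.0), np.float64(-1.0), np.float64(1.0), np.float64(2.0))]
scene yellow [(np.float64(100.5), np.float64(60.0), np.float64(0.0), np.float64(2.0), np.float64(1.0)), (np.float64(99.0), np.float64(60.0), np.float64(-4.0), np.float64(1.0), np.float64(1.0)), (np.float64(98.9), np.float64(60.0), np.float64(-3.0), np.float64(1.0), np.float64(1.0)), (np.float64(98.8), np.float64(60.0), np.float64(-2.0), np.float64(1.0), np.float64(1.0))]
```

View pics/nut.png

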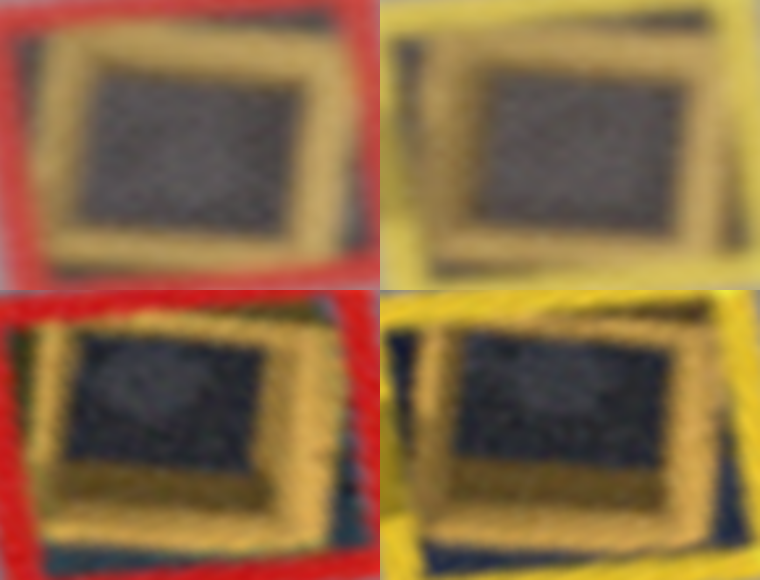

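The fits give nut flats about 5.5° clockwise of world axes for both ports (v≈0), so the tails go in at about 264.4°. I'll pick up the red elbow first.

Call:
send_rows(
  steps=".6 0 0 0 0 0 -7.3; .6 0 0 0 0 0 -7.3; .6 0 0 0 0 0 -7.3; .6 0 0 0 0 0 -7.3; .6 0 0 0 0 0 -7.2; .6 0 0 0 0 0 0; .6 .0091 -.0457 0 0 0 0; .6 .0091 -.0457 0 0 0 0; .6 .0091 -.0457 0 0 0 0; .6 .0091 -.0457 0 0 0 0; .6 .0091 -.0457 0 0 0 0; .6 .0091 -.0457 0 0 0 0",
)

```text
t: 18.05
eef_pos: [464.1, -144.6, 189.7]
orientation: [0.992, 0.123, -0.001, -0.001]
wrist_force: [0.1, 0.4, 0.2]
gripper_width: 0.599
```

Call:
send_rows(
  steps=".6 .0091 -.0457 0 0 0 0; .6 .0091 -.0457 0 0 0 0; .6 .0091 -.0457 0 0 0 0; .6 .0091 -.0457 0 0 0 0; .6 .0091 -.0457 0 0 0 0; .6 .0091 -.0457 0 0 0 0; .6 0 0 .03 0 0 0; .6 0 0 .03 0 0 0; .6 0 0 0 0 0 0; .6 0 0 0 0 0 0",
)

```text
t: 19.05
eef_pos: [449.3, 132.4, 130.2]
orientation: [0.992, 0.124, -0.001, 0.0]
wrist_force: [-0.2, -0.5, 0.9]
gripper_width: 0.599
```

```bash
python3 -c "
from h import *
go(451.3,129.3,35,14.4)"
```

```text
t 19.1 pos [449.3 132.4 130.2] th 14.3 tilt 0.15 w 0.6 F [-0.2 -0.5  0.9]
 shift tool mm [ 1.2  3.5 95.2] | turn tool z deg -0.1  shift after turn [ 1.2  3.5 95.2]
```

Call:
send_rows(
  steps=".6 .0012 .0035 .025 0 0 0; .6 0 0 .025 0 0 0; .6 0 0 .02 0 0 0; .6 0 0 .015 0 0 0; .6 0 0 .008 0 0 0; .6 0 0 .002 0 0 0; .3 0 0 0 0 0 0; .2 0 0 0 0 0 0; .2 0 0 0 0 0 0; .2 0 0 0 0 0 0; .2 0 0 0 0 0 0; .2 0 0 0 0 0 0",
)

```text
t: 20.25
eef_pos: [453.6, 129.8, 37.6]
orientation: [0.992, 0.125, 0.002, -0.0]
wrist_force: [-0.5, 1.5, 5.5]
gripper_width: 0.359
```

Call:
send_rows(
  steps="0 0 0 0 0 0 0; 0 0 0 0 0 0 0; 0 0 0 0 0 0 0",
)

```text
t: 20.55
eef_pos: [453.6, 129.8, 37.6]
orientation: [0.992, 0.125, 0.002, -0.0]
wrist_force: [0.4, 0.4, 4.9]
gripper_width: 0.357
```

```bash
python3 -c "
from h import *
go(451.3,129.3,35,14.4)"
```

```text
t 20.6 pos [453.6 129.8  37.6] th 14.4 tilt 0.17 w 0.36 F [0.4 0.4 4.9]
 shift tool mm [-2.3 -0.1  2.6] | turn tool z deg -0.0  shift after turn [-2.3 -0.1  2.6]
```

Call:
send_rows(
  steps="0 0 0 -.01 0 0 0; 0 0 0 -.02 0 0 0; 0 0 0 -.03 0 0 0; 0 0 0 -.04 0 0 0; 0 0 0 -.04 0 0 0; 0 0 0 0 0 0 -8.5; 0 0 0 0 0 0 -8.5; 0 0 0 0 0 0 -8.5; 0 0 0 0 0 0 -8.5; 0 0 0 0 0 0 -8.5; 0 0 0 0 0 0 -8.5; 0 0 0 0 0 0 -8.5",
)

```text
t: 21.75
eef_pos: [451.0, 129.2, 175.0]
orientation: [0.798, 0.603, -0.001, -0.001]
wrist_force: [-0.4, -0.8, -2.7]
gripper_width: 0.36
```

Call:
send_rows(
  steps="0 0 0 0 0 0 -8.5; 0 0 0 0 0 0 -2; 0 0 0 0 0 0 0; 0 0 0 0 0 0 0",
)

```text
t: 22.15
eef_pos: [451.5, 129.3, 175.4]
orientation: [0.741, 0.671, -0.001, -0.0]
wrist_force: [-0.5, -0.2, -3.7]
gripper_width: 0.36
```

```bash
python3 -c "
from h import *
go(635.5,6,160,84.4)"
```

```text
t 22.1 pos [451.5 129.3 175.4] th 84.3 tilt 0.09 w 0.36 F [-0.5 -0.2 -3.7]
 shift tool mm [-104.4  195.3   15.4] | turn tool z deg -0.1  shift after turn [-104.8  195.2   15.4]
```

Call:
send_rows(
  steps="0 -.0174 .0325 0 0 0 0; 0 -.0174 .0325 0 0 0 0; 0 -.0174 .0325 0 0 0 0; 0 -.0174 .0325 0 0 0 0; 0 -.0174 .0325 0 0 0 0; 0 -.0174 .0325 0 0 0 0; 0 0 0 0.01 0 0 0; 0 0 0 0 0 0 0; 0 0 0 0 0 0 0; 0 0 0 0 0 0 0",
)

```text
t: 23.15
eef_pos: [635.2, 7.1, 166.1]
orientation: [0.741, 0.672, -0.0, -0.0]
wrist_force: [0.4, -1.0, -3.6]
gripper_width: 0.359
```

```bash
cat > held.py <<'E'
from h import *
import sys
tx,ty,tz,th=map(float,sys.argv[1:5]); go(tx,ty,tz,th)
s,M,t=pose(); e=s['eef_pos']; zo=e[2]-37.5
for n in('scene','top'):
    p,d,W=cloud(n); H=hsv(p); Z=W[...,2]-zo
    br=(H[...,0]>12)&(H[...,0]<28)&(H[...,1]>90)
    m=near(W,e,36)&(Z>18)&(Z<30)&br; P=np.ascontiguousarray(W[m][:,:2],dtype=np.float32)
    if len(P)>5: print(n,'flange',len(P),rect(W[m]),np.round(cv2.minEnclosingCircle(P)[0],1),'ztop',np.percentile(W[m][:,2],80).round(1))
    rr=np.hypot(W[...,0]-e[0],W[...,1]-e[1]); m=(rr>33)&(rr<66)&(Z>29)&(Z<52)&br; P=W[m]
    if len(P)>5: a=np.degrees(np.arctan2(P[:,1]-e[1],P[:,0]-e[0]))%360; print(n,'tail',len(P),np.median(a).round(1),'rmax',rr[m].max().round(1),'z',np.percentile(P[:,2],80).round(1))
    cv2.imwrite(f'pics/held_{n}_{s["t"]:.1f}.png',p)
E
python3 held.py 635.5 6 60 84.4
```

```text
t 23.1 pos [635.2   7.1 166.1] th 84.4 tilt 0.02 w 0.36 F [ 0.4 -1.  -3.6]
 shift tool mm [ -1.1   0.4 106.1] | turn tool z deg -0.0  shift after turn [ -1.1   0.4 106.1]
scene flange 340 (array([642.1,   8.7]), array([44.8, 56.4]), 37.7) [637.4   5.3] ztop 154.6
scene tail 49 275.7 rmax 62.8 z 171.2
top flange 28 (array([637.4,   6. ]), array([52.7, 15.7]), 86.6) [633.    6.3] ztop 157.1
top tail 95 262.4 rmax 60.2 z 177.6
```

Call:
send_rows(
  steps="0 0 0 .02 0 0 0; 0 0 0 .02 0 0 0; 0 0 0 .02 0 0 0; 0 0 0 .01 0 0 0; 0 0 0 .005 0 0 0; 0 0 0 .004 0 0 0; 0 0 0 .003 0 0 0; 0 0 0 .003 0 0 0; 0 0 0 0 0 0 0",
)

```text
t: 24.15
eef_pos: [636.0, 6.4, 81.1]
orientation: [0.741, 0.671, 0.0, 0.0]
wrist_force: [-0.6, 0.1, -2.6]
gripper_width: 0.353
```

Call:
send_rows(
  steps="0 0 0 .003 0 0 0; 0 0 0 .003 0 0 0; 0 0 0 .002 0 0 0; 0 0 0 0 0 0 0",
)

```text
t: 24.55
eef_pos: [636.2, 7.2, 72.8]
orientation: [0.741, 0.671, 0.001, -0.0]
wrist_force: [0.4, 3.6, -2.0]
gripper_width: 0.36
```

Call:
send_rows(
  steps="0 .0005 0 .002 0 0 0; 0 0 0 .002 0 0 0; 0 0 0 .002 0 0 0; 0 0 0 0 0 0 0",
)

```text
t: 24.95
eef_pos: [636.5, 7.8, 69.2]
orientation: [0.741, 0.671, 0.001, -0.0]
wrist_force: [-2.6, 6.7, 6.7]
gripper_width: 0.356
```

```bash
python3 -c "
from h import *
go(635.5,6,64,7.5);print(monitor.observe()['moment'])"
```

```text
t 24.9 pos [636.5   7.8  69.2] th 84.3 tilt 0.09 w 0.36 F [-2.6  6.7  6.7]
 shift tool mm [-1.9 -0.9  5.2] | turn tool z deg 76.8  shift after turn [-1.3  1.6  5.2]
[ 1.03003812  0.73306545 -0.30716815]
```

Call:
send_rows(
  steps="0 .0015 -.0007 0 0 0 0; 0 0 0 .001 0 0 0; 0 0 0 .001 0 0 0; 0 0 0 0 0 0 0",
)

```text
t: 25.35
eef_pos: [636.7, 8.6, 68.5]
orientation: [0.741, 0.671, 0.001, 0.001]
wrist_force: [-4.3, 6.4, 12.3]
gripper_width: 0.358
```

```bash
python3 -c "
from h import *
go(635.5,6,64,7.5);print(monitor.observe()['moment'])"
```

```text
t 25.4 pos [636.7   8.6  68.5] th 84.3 tilt 0.13 w 0.36 F [-4.3  6.4 12.3]
 shift tool mm [-2.7 -1.   4.5] | turn tool z deg 76.8  shift after turn [-1.6  2.4  4.5]
[ 0.48499885  0.97408944 -0.26894846]
```

Run:
```python
from h import *
p,d,W=cloud('scene'); H=hsv(p); Z=W[...,2]
br=(H[...,0]>12)&(H[...,0]<28)&(H[...,1]>90)
m=near(W,(636,7),31)&(Z>48)&(Z<66)&br
print(m.sum(),np.percentile(Z[m],[5,25,50,75,90]).round(1)); 
# plane fit of top
P=W[m&(abs(Z-np.median(Z[m]))<3)]; A=np.c_[P[:,:2]-[636,7],np.ones(len(P))]; print(np.linalg.lstsq(A,P[:,2],rcond=None)[0].round(3))
q=near(W,(621,60),12)|near(W,(593,60),12); print('bar z',np.median(Z[q&(abs(Z-50)<4)]), 'rim',np.median(Z[cmask(p,'red')&near(W,(636,7),60)&(Z<55)]))
cv2.imwrite('pics/ins1.png',cv2.resize(p[180:300,230:390],None,fx=4.5,fy=4.5,interpolation=cv2.INTER_CUBIC))
```

```text
304 [50.4 54.  55.6 57.2 59. ]
[-4.0000e-03  3.0000e-03  5.5667e+01]
bar z 49.1832154562398 rim 49.3266803727588
```

View pics/ins1.png

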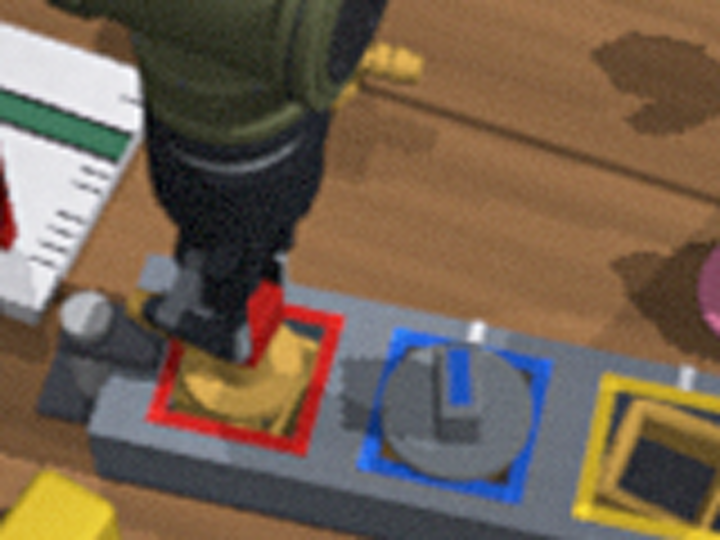

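The picture shows the red elbow's flange (250,370) level inside the red rim at about 56.5 mm, where a seated flange at v≈0 should be 56. It is seated, so I'll screw it in.

Call:
send_rows(
  steps="0 0 .0003 .0004 0 0 6; 0 0 .0003 .0004 0 0 6; 0 0 .0003 .0004 0 0 6; 0 0 .0003 .0004 0 0 6; 0 0 0 0 0 0 0",
)

```text
t: 25.9
eef_pos: [637.1, 7.7, 65.6]
orientation: [0.865, 0.502, -0.0, 0.001]
wrist_force: [-4.5, 1.8, 8.6]
gripper_width: 0.361
```

```bash
python3 -c "
from h import *
go(635.5,6,64,7.5);print(monitor.observe()['moment'])"
```

```text
t 25.9 pos [637.1   7.7  65.6] th 60.3 tilt 0.08 w 0.36 F [-4.5  1.8  8.6]
 shift tool mm [-2.2 -0.5  1.6] | turn tool z deg 52.8  shift after turn [-1.8  1.4  1.6]
[ 0.3276641   0.76160626 -0.01878279]
```

Call:
send_rows(
  steps="0 0 0 .0005 0 0 6; 0 0 .0002 .0005 0 0 6; 0 0 .0003 .0005 0 0 6; 0 0 .0003 .0005 0 0 6; 0 0 .0003 .0005 0 0 6; 0 0 .0003 .0005 0 0 6; 0 0 .0003 .0005 0 0 6; 0 0 0 0 0 0 0",
)

```text
t: 26.7
eef_pos: [638.2, 6.2, 62.5]
orientation: [0.987, 0.159, 0.0, 0.001]
wrist_force: [-4.2, 2.5, 9.2]
gripper_width: 0.356
```

```bash
python3 -c "
from h import *
go(635.5,6,62,7.5);print(monitor.observe()['moment'])"
```

```text
t 26.7 pos [638.2   6.2  62.5] th 18.3 tilt 0.1 w 0.36 F [-4.2  2.5  9.2]
 shift tool mm [-2.7 -0.7  0.5] | turn tool z deg 10.8  shift after turn [-2.7 -0.2  0.5]
[ 0.29264842  0.88259756 -0.11217563]
```

Call:
send_rows(
  steps="0 0 .0003 .0004 0 0 6; 0 0 .0002 .0004 0 0 5; 0 0 0 0 0 0 1; 0 0 0 0 0 0 0; 0 0 0 0 0 0 0",
)

```text
t: 27.2
eef_pos: [638.3, 5.5, 61.6]
orientation: [0.998, 0.056, 0.0, 0.001]
wrist_force: [-4.3, 2.9, 10.5]
gripper_width: 0.355
```

Run:
```python
from h import *
go(635.5,6,62,7.5);print(monitor.observe()['moment'])
for n in('scene','top'):
    p,d,W=cloud(n);H=hsv(p);Z=W[...,2];br=(H[...,0]>12)&(H[...,0]<28)&(H[...,1]>90)
    rr=np.hypot(W[...,0]-635.5,W[...,1]-6); m=(rr>35)&(rr<66)&(Z>54)&(Z<80)&br; P=W[m]
    if len(P)>5: a=np.degrees(np.arctan2(P[:,1]-6,P[:,0]-635.5))%360; print(n,'tail',len(P),np.median(a).round(1),'rmax',rr[m].max().round(1),'z',np.percentile(P[:,2],80).round(1))
    m=(rr<31)&(Z>44)&(Z<66)&br; print('flange z',m.sum(),np.percentile(Z[m],[25,50,75]).round(1))
```

```text
t 27.2 pos [638.3   5.5  61.6] th 6.4 tilt 0.12 w 0.35 F [-4.3  2.9 10.5]
 shift tool mm [-2.7 -0.8 -0.4] | turn tool z deg -1.1  shift after turn [-2.7 -0.8 -0.4]
[0.20464694 0.95218496 0.06300565]
flange z 301 [47.5 49.1 51. ]Traceback (most recent call last):
  File "<stdin>", line 7, in <module>
    return _quantile_unchecked(
        a, q, axis, out, overwrite_input, method, keepdims, weights)
    return _ureduce(a,
                    func=_quantile_ureduce_func,
    ...<5 lines>...
                    overwrite_input=overwrite_input,
                    method=method)
    r = func(a, **kwargs)
    result = _quantile(arr,
                       quantiles=q,
    ...<2 lines>...
                       out=out,
                       weights=wgt)
    slices_having_nans = np.isnan(arr[-1, ...])
                                  ~~~^^^^^^^^^
IndexError: index -1 is out of bounds for axis 0 with size 0
```

Call:
send_rows(
  steps=".4 0 0 0 0 0 0; .5 0 0 0 0 0 0; .6 0 0 0 0 0 0; .6 0 0 -.01 0 0 0; .6 0 0 -.03 0 0 0; .6 0 0 -.04 0 0 0; .6 0 0 -.04 0 0 0; .6 0 0 -.02 0 0 0; .6 -.04 .02 0 0 0 0; .6 -.04 .02 0 0 0 0; .6 0 0 0 0 0 0",
)

```text
t: 28.4
eef_pos: [559.2, -44.1, 198.9]
orientation: [0.999, 0.054, -0.001, 0.0]
wrist_force: [0.3, 0.2, 0.0]
gripper_width: 0.603
```

```bash
cat > chk.py <<'E'
from h import *
import sys
def tight(c,n):
    p,d,W=cloud(n);H=hsv(p);Z=W[...,2];br=(H[...,0]>12)&(H[...,0]<32)&(H[...,1]>90)
    rr=np.hypot(W[...,0]-c[0],W[...,1]-c[1]); m=(rr>35)&(rr<66)&(Z>52)&(Z<80)&br; P=W[m]
    if len(P)>5: a=np.degrees(np.arctan2(P[:,1]-c[1],P[:,0]-c[0]))%360; print(n,'tail',len(P),np.median(a).round(1),'rmax',rr[m].max().round(1),'ztop',np.percentile(P[:,2],85).round(1))
    m=(rr<31)&(Z>44)&(Z<66)&br
    if m.sum()>9: print(n,'flange z',m.sum(),np.percentile(Z[m],[25,50,75]).round(1))
    return p,W
def blocks(p,W,n):
    Z=W[...,2]
    for col in('red','yellow'):
        m=(cmask(p,col)&(Z>80)&(Z<125)&(W[...,1]>-120)).astype(np.uint8)
        k,l,st,ce=cv2.connectedComponentsWithStats(m)
        for i in range(1,k):
            if st[i,4]>60: print(n,col,rect(W[l==i]),'z',np.median(W[l==i][:,2]).round(1))
E
python3 - <<'E'
from chk import *
go(435,-39.7,180,4.5)
for n in('scene','top'):
    p,W=tight((635.5,6),n); blocks(p,W,n); Z=W[...,2]
    rr=np.hypot(W[...,0]-435,W[...,1]+39.7); m=(rr>32)&(rr<64)&(Z>30)&(Z<54);P=W[m]; 
    if len(P): print('ytail',len(P),np.median(np.degrees(np.arctan2(P[:,1]+39.7,P[:,0]-435))))
E
```

```text
t 28.4 pos [559.2 -44.1 198.9] th 6.2 tilt 0.14 w 0.6 F [0.3 0.2 0. ]
 shift tool mm [-123.   -17.8   18.9] | turn tool z deg 1.7  shift after turn [-123.5  -14.1   18.9]
scene tail 58 185.4 rmax 61.0 ztop 70.3
scene flange z 322 [47.8 49.2 50.9]
scene red (array([341.9, 225.9]), array([32.9, 35.4]), 56.6) z 86.8
scene red (array([637.3,   6.8]), array([33.7, 31.8]), 7.6) z 110.0
scene yellow (array([435.9, -39.9]), array([34.4, 32.7]), 8.1) z 86.6
ytail 91 89.9905570534492
top flange z 86 [50.2 51.6 52.8]
top red (array([339.9, 222.6]), array([28.8, 31.7]), 46.0) z 89.5
```

Call:
send_rows(
  steps=".6 -.0308 -.0044 0 0 0 0; .6 -.0308 -.0044 0 0 0 0; .6 -.0308 -.0044 0 0 0 0; .6 -.0308 -.0044 .02 0 0 0; .6 0 0 .03 0 0 1.2; .6 0 0 .02 0 0 0; .6 0 0 0 0 0 0; .6 0 0 0 0 0 0",
)

```text
t: 29.3
eef_pos: [439.2, -38.2, 129.9]
orientation: [0.999, 0.045, 0.0, 0.0]
wrist_force: [0.6, 0.6, -0.2]
gripper_width: 0.602
```

```bash
python3 -c "
from h import *
go(435,-39.7,36,5)"
```

```text
t 29.3 pos [439.2 -38.2 129.9] th 5.2 tilt 0.02 w 0.6 F [ 0.6  0.6 -0.2]
 shift tool mm [-4.3  1.1 93.9] | turn tool z deg 0.2  shift after turn [-4.3  1.1 93.9]
```

Call:
send_rows(
  steps=".6 -.0045 .001 .025 0 0 0; .6 0 0 .025 0 0 0; .6 0 0 .02 0 0 0; .6 0 0 .015 0 0 0; .6 0 0 .007 0 0 0; .6 0 0 0 0 0 0; .3 0 0 0 0 0 0; .2 0 0 0 0 0 0; .2 0 0 0 0 0 0; 0 0 0 0 0 0 0; 0 0 0 0 0 0 0; 0 0 0 0 0 0 0",
)

```text
t: 30.5
eef_pos: [435.7, -40.1, 38.9]
orientation: [0.999, 0.045, 0.002, 0.0]
wrist_force: [0.8, -0.6, 5.9]
gripper_width: 0.357
```

```bash
python3 -c "
from h import *
go(435,-39.7,36,5)"
```

```text
t 30.5 pos [435.7 -40.1  38.9] th 5.2 tilt 0.22 w 0.36 F [ 0.8 -0.6  5.9]
 shift tool mm [-0.6 -0.4  2.9] | turn tool z deg 0.2  shift after turn [-0.6 -0.4  2.9]
```

Call:
send_rows(
  steps="0 0 0 -.01 0 0 0; 0 0 0 -.02 0 0 0; 0 0 0 -.03 0 0 0; 0 0 0 -.04 0 0 0; 0 0 0 -.04 0 0 0; 0 0 0 0 0 0 -8.5; 0 0 0 0 0 0 -8.5; 0 0 0 0 0 0 -8.5; 0 0 0 0 0 0 -8.5; 0 0 0 0 0 0 -8.5; 0 0 0 0 0 0 -8.5; 0 0 0 0 0 0 -8.5",
)

```text
t: 31.7
eef_pos: [432.8, -39.6, 176.3]
orientation: [0.843, 0.537, -0.001, -0.001]
wrist_force: [0.8, -0.0, -3.5]
gripper_width: 0.355
```

Call:
send_rows(
  steps="0 0 0 0 0 0 -8.5; 0 0 0 0 0 0 -8.5; 0 0 0 0 0 0 -8.5; 0 0 0 0 0 0 -8.5; 0 0 0 0 0 0 -8.5; 0 0 0 0 0 0 -8.5; 0 0 0 0 0 0 -8.5; 0 0 0 0 0 0 -8.5; 0 0 0 0 0 0 -8.5; 0 0 0 0 0 0 -8.5; 0 0 0 0 0 0 -8.5; 0 0 0 0 0 0 -7.7",
)

```text
t: 32.9
eef_pos: [432.8, -39.6, 176.2]
orientation: [0.12, 0.993, 0.0, -0.001]
wrist_force: [0.6, 0.1, -2.9]
gripper_width: 0.358
```

Call:
send_rows(
  steps="0 0 0 0 0 0 0; 0 0 0 0 0 0 0",
)

```text
t: 33.1
eef_pos: [433.3, -39.7, 176.6]
orientation: [0.125, 0.992, 0.0, -0.001]
wrist_force: [-0.2, -0.2, -3.9]
gripper_width: 0.359
```

```bash
python3 -c "
from h import *
go(607.9,214.3,166,174.4)"
```

```text
t 33.1 pos [433.3 -39.7 176.6] th 165.7 tilt 0.08 w 0.36 F [-0.2 -0.2 -3.9]
 shift tool mm [-106.5  289.3   10.6] | turn tool z deg -8.7  shift after turn [-149.   269.8   10.6]
```

Call:
send_rows(
  steps="0 0 0 0 0 0 -8.5; 0 -.0213 .0385 0 0 0 0; 0 -.0213 .0385 0 0 0 0; 0 -.0213 .0385 0 0 0 0; 0 -.0213 .0385 0 0 0 0; 0 -.0213 .0385 0 0 0 0; 0 -.0213 .0385 0 0 0 0; 0 -.0213 .0385 0 0 0 0; 0 0 0 .01 0 0 0; 0 0 0 0 0 0 0; 0 0 0 0 0 0 0",
)

```text
t: 34.2
eef_pos: [607.8, 213.0, 166.0]
orientation: [0.05, 0.999, -0.001, -0.001]
wrist_force: [-0.3, 1.0, -2.9]
gripper_width: 0.356
```

```bash
python3 held.py 607.9 214.3 86 174.4
```

```text
t 34.2 pos [607.8 213.  166. ] th 174.3 tilt 0.15 w 0.36 F [-0.3  1.  -2.9]
 shift tool mm [ 0.   1.3 80. ] | turn tool z deg -0.1  shift after turn [ 0.   1.3 80. ]
scene flange 331 (array([621.1, 216.4]), array([42.2, 58.4]), 25.3) [614.7 213.8] ztop 153.6
scene tail 126 275.5 rmax 60.5 z 172.9
top flange 10 (array([601.4, 212.6]), array([52.9,  5.5]), 86.0) [603.1 212.5] ztop 156.5
top tail 101 266.8 rmax 60.3 z 176.0
```

Run:
```python
from h import *
s,M,t=pose(); e=s['eef_pos']; zo=129.5; print(e)
for n in('scene','top'):
    p,d,W=cloud(n);H=hsv(p);Z=W[...,2]-zo; br=(H[...,0]>12)&(H[...,0]<34)&(H[...,1]>90)
    X,Y=W[...,0],W[...,1]
    for ylo,yhi in((-62,-48),(-48,-36)):
        m=br&(Y-e[1]>ylo)&(Y-e[1]<yhi)&(abs(X-e[0])<40)&(Z>25)&(Z<52); 
        if m.sum(): print(n,'tail',(ylo,yhi),m.sum(),'x',np.percentile(X[m],[2,50,98]).round(1),'z',np.percentile(Z[m],[50,95]).round(1))
    m=cmask(p,'yellow')&near(W,e,40)&(Z>54)&(Z<92)
    if m.sum(): print(n,'block',m.sum(),'x',np.percentile(X[m],[5,50,95]).round(1),'y',np.percentile(Y[m],[5,50,95]).round(1),'z',np.percentile(Z[m],[5,95]).round(1))
    m=br&near(W,e,45)&(Z>16)&(Z<29); 
    if m.sum(): print(n,'flange x',np.percentile(X[m],[1,50,99]).round(1),'y',np.percentile(Y[m],[1,50,99]).round(1))
```

```text
[608.45233193 212.7497152  167.3745812 ]
scene tail (-62, -48) 53 x [602.9 611.8 617.8] z [42.4 46.7]
scene tail (-48, -36) 58 x [601.  614.6 619.2] z [42.5 46.8]
scene block 339 x [600.7 623.  630.4] y [199.2 212.6 225.8] z [61.6 88.1]
scene flange x [595.5 626.9 642.2] y [186.7 219.7 240.1]
top tail (-62, -48) 47 x [599.3 606.5 615.5] z [45.4 48.7]
top tail (-48, -36) 45 x [599.3 606.9 616. ] z [45.5 49.4]
top flange x [596.2 600.9 605.2] y [185.5 188.1 238.2]
```

The held elbow's axis lies about 4.3 mm beyond the TCP in world +x (tail line, block face and flange agree), so I'll correct for that before inserting.

Call:
send_rows(
  steps="0 .0043 .0012 .02 0 0 0; 0 0 0 .02 0 0 0; 0 0 0 .02 0 0 0; 0 0 0 .01 0 0 0; 0 0 0 .005 0 0 0; 0 0 0 .004 0 0 0; 0 0 0 .003 0 0 0; 0 0 0 .003 0 0 0; 0 0 0 0 0 0 0",
)

```text
t: 35.3
eef_pos: [604.7, 215.4, 82.2]
orientation: [0.049, 0.999, 0.0, 0.0]
wrist_force: [1.4, 0.1, -2.6]
gripper_width: 0.357
```

Call:
send_rows(
  steps="0 0 0 .003 0 0 0; 0 0 0 .003 0 0 0; 0 0 0 .002 0 0 0; 0 0 0 0 0 0 0",
)

```text
t: 35.7
eef_pos: [604.3, 215.2, 73.5]
orientation: [0.049, 0.999, -0.0, -0.0]
wrist_force: [-0.5, -0.8, -3.4]
gripper_width: 0.357
```

Call:
send_rows(
  steps="0 0 0 .002 0 0 0; 0 0 0 .002 0 0 0; 0 0 0 .001 0 0 0; 0 0 0 0 0 0 0",
)

```text
t: 36.1
eef_pos: [604.7, 215.4, 69.1]
orientation: [0.049, 0.999, 0.0, 0.0]
wrist_force: [-0.2, 1.0, -2.7]
gripper_width: 0.359
```

Call:
send_rows(
  steps="0 0 0 .001 0 0 0; 0 0 0 .001 0 0 0; 0 0 0 0 0 0 0",
)

```text
t: 36.4
eef_pos: [605.1, 215.4, 68.8]
orientation: [0.049, 0.999, 0.0, 0.0]
wrist_force: [-3.2, -1.9, 5.5]
gripper_width: 0.357
```

Run:
```python
from chk import *
go(604,214.3,66,97.5);print(monitor.observe()['moment'])
tight((608,214.3),'scene')
```

```text
t 36.4 pos [605.1 215.4  68.8] th 174.4 tilt 0.04 w 0.36 F [-3.2 -1.9  5.5]
 shift tool mm [ 1.  -1.2  2.8] | turn tool z deg 76.9  shift after turn [-1.  -1.2  2.8]
[-0.29051193  0.66708079 -0.03346587]
scene tail 117 269.6 rmax 58.3 ztop 75.4
scene flange z 314 [53.2 54.7 56.5]
```

Seated freely (flange about 55.5). Screwing it in.

Call:
send_rows(
  steps="0 0 0 .001 0 0 0; 0 0 .0004 .0004 0 0 6; 0 0 .0004 .0004 0 0 6; 0 0 .0004 .0004 0 0 6; 0 0 .0004 .0004 0 0 6; 0 0 0 0 0 0 0",
)

```text
t: 37.05
eef_pos: [606.2, 216.3, 67.0]
orientation: [0.257, 0.967, -0.0, 0.001]
wrist_force: [-1.8, -3.7, 7.2]
gripper_width: 0.354
```

Call:
send_rows(
  steps="0 0 .0004 .0005 0 0 6; 0 0 .0004 .0005 0 0 6; 0 0 .0004 .0005 0 0 6; 0 0 .0004 .0005 0 0 6; 0 0 .0004 .0005 0 0 6; 0 0 0 0 0 0 0",
)

```text
t: 37.65
eef_pos: [606.9, 216.9, 64.7]
orientation: [0.498, 0.867, -0.001, 0.001]
wrist_force: [-4.5, -5.1, 9.5]
gripper_width: 0.356
```

```bash
python3 -c "
from h import *
go(607.4,218.5,62,97.5);print(monitor.observe()['moment'])"
```

```text
t 37.6 pos [606.9 216.9  64.7] th 120.3 tilt 0.17 w 0.36 F [-4.5 -5.1  9.5]
 shift tool mm [1.1 1.2 2.7] | turn tool z deg 22.8  shift after turn [1.5 0.7 2.7]
[-1.20272452  1.09949736 -0.0120254 ]
```

Call:
send_rows(
  steps="0 0 0 .0005 0 0 6; 0 0 .0002 .0005 0 0 6; 0 0 .0003 .0005 0 0 6; 0 0 .0003 .0004 0 0 5.5; 0 0 0 0 0 0 0; 0 0 0 0 0 0 0",
)

```text
t: 38.25
eef_pos: [607.3, 217.5, 63.0]
orientation: [0.664, 0.748, -0.001, 0.001]
wrist_force: [-7.5, -5.9, 11.1]
gripper_width: 0.356
```

Run:
```python
from chk import *
go(607.4,218.5,62,97.5);print(monitor.observe()['moment'])
tight((608,214.3),'scene')
```

```text
t 38.2 pos [607.3 217.5  63. ] th 96.9 tilt 0.13 w 0.36 F [-7.5 -5.9 11.1]
 shift tool mm [1.  0.3 1. ] | turn tool z deg -0.6  shift after turn [1.  0.3 1. ]
[-1.05502259  1.38286229 -0.01578618]
scene tail 46 146.0 rmax 54.3 ztop 54.0
scene flange z 328 [47.7 49.  51.2]
```

Call:
send_rows(
  steps=".4 0 0 0 0 0 0; .5 0 0 0 0 0 0; .6 0 0 0 0 0 0; .6 0 0 -.01 0 0 0; .6 0 0 -.03 0 0 0; .6 0 0 -.04 0 0 0; .6 0 0 -.04 0 0 0; .6 0 0 -.02 0 0 0; .6 0 .04 0 0 0 0; .6 -.04 0 0 0 0 0; .6 -.04 0 0 0 0 0; .6 0 0 0 0 0 0",
)

```text
t: 39.5
eef_pos: [657.3, 140.1, 200.3]
orientation: [0.665, 0.747, -0.0, 0.001]
wrist_force: [-0.2, 0.2, 0.7]
gripper_width: 0.602
```

Run:
```python
from chk import *
go(590,-170,200,0)
for n in('scene','top'):
    p,W=tight((608,214.3),n); tight((635.5,6),n); blocks(p,W,n); Z=W[...,2]; H=hsv(p)
    m=cmask(p,'red')&(Z>98)&near(W,(597,-170),60); P=W[m]
    print(n,'handle',len(P),rect(P),'y',np.percentile(P[:,1],[1,99]).round(1))
    t=P[P[:,2]>np.percentile(P[:,2],97)-4]; print('  top edge',len(t),t.mean(0).round(1),rect(t))
    m=(H[...,1]<50)&(H[...,2]>120)&(Z<40)&near(W,(520,-168),110); k,l,st,ce=cv2.connectedComponentsWithStats(m.astype(np.uint8)); i=1+np.argmax(st[1:,4]); P=W[l==i]
    print('  plate',len(P),rect(P),np.median(P[:,2]))
    m=(H[...,0]>60)&(H[...,0]<90)&(H[...,1]>100)&near(W,(520,-168),80); P=W[m]; print('  green',len(P),rect(P),np.median(P[:,2]))
    m=cmask(p,'blue')&near(W,(690,-172),90)&(Z>20); P=W[m]; print('  barrel',rect(P),P[:,2].max())
    if n=='scene': cv2.imwrite('pics/fin1.png',cv2.resize(p[150:330,170:430],None,fx=3,fy=3,interpolation=cv2.INTER_CUBIC))
```

```text
t 39.5 pos [657.3 140.1 200.3] th 96.6 tilt 0.08 w 0.6 F [-0.2  0.2  0.7]
 shift tool mm [-3.003e+02 -1.026e+02  3.000e-01] | turn tool z deg 96.6  shift after turn [-6.730e+01  3.101e+02  3.000e-01]
scene tail 126 184.0 rmax 59.6 ztop 69.0
scene flange z 345 [48.  49.4 51.2]
scene tail 58 185.6 rmax 59.5 ztop 70.9
scene flange z 321 [47.7 49.4 51. ]
scene red (array([342. , 225.2]), array([34.6, 34. ]), 50.3) z 86.6
scene red (array([637.9,   6.8]), array([33.6, 32.2]), 3.9) z 109.9
scene yellow (array([610. , 214.4]), array([34.7, 31.7]), 7.4) z 110.1
scene handle 185 (array([ 598.8, -169.4]), array([59.3, 16.1]), 88.5) y [-198.2 -140.8]
  top edge 79 [ 598.9 -171.4  109.2] (array([ 599.7, -170.9]), array([56.2, 13.8]), 89.1)
  plate 1465 (array([ 541.6, -172.8]), array([119.8, 171.9]), 88.9) 10.373271709685076
  green 226 (array([ 516.5, -169.1]), array([106.1,  17.5]), 89.1) 11.078684971684929
  barrel (array([ 713.6, -168.9]), array([ 46.9, 131.1]), 90.0) 91.96201835125711
top tail 89 186.6 rmax 59.9 ztop 73.0
top flange z 207 [49.8 51.2 52.7]
top red (array([635.9,   5.8]), array([32.7, 28.8]), 8.5) z 113.2
top handle 123 (array([ 593.7, -169.3]), array([ 8.3, 56. ]), 0.2) y [-197.2 -141.8]
  top edge 78 [ 594.3 -171.1  111.8] (array([ 593.7, -169.3]), array([ 7.6, 56.1]), 0.7)
  plate 2675 (array([ 546.3, -173. ]), array([117.3, 165.3]), 88.9) 13.230665470529976
  green 0 (array([0., 0.]), array([0., 0.]), 0.0) nan
  return _methods._mean(a, axis=axis, dtype=dtype,
  ret = ret.dtype.type(ret / rcount)
Traceback (most recent call last):
ValueError: zero-size array to reduction operation maximum which has no identity
```

View pics/fin1.png

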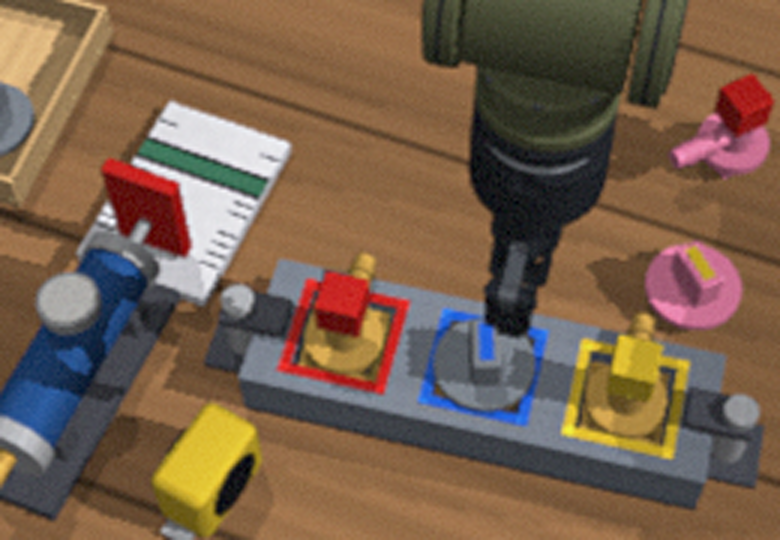

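The view shows both elbows flush, with tails (365,262) and (645,325) on the marks, and the blue plug still in place. The measured flange levels and tail angles (184 to 187° against 187.5°) agree. Now the pump: handle at about (597,-170), axis at about -1°.

Call:
send_rows(
  steps=".38 0 0 0 0 0 7.7; .38 -.0389 -.0068 0 0 0 0; .38 -.0389 -.0068 0 0 0 0; .38 -.0389 -.0068 0 0 0 0; .38 -.0389 -.0068 0 0 0 0; .38 -.0389 -.0068 0 0 0 0; .38 -.0389 -.0068 0 0 0 0; .38 -.0389 -.0068 0 0 0 0; .38 -.0389 -.0068 0.03 0 0 0; .38 0 0 .03 0 0 0; .38 0 0 0 0 0 0; .38 0 0 0 0 0 0",
)

```text
t: 40.9
eef_pos: [597.4, -165.2, 140.1]
orientation: [0.712, 0.702, -0.0, -0.001]
wrist_force: [0.5, -0.5, 0.5]
gripper_width: 0.383
```

Run:
```python
from chk import *
go(597,-170,52,88.9)
p,d,W=cloud('scene'); Z=W[...,2]; m=cmask(p,'red')&(Z>98)&near(W,(597,-170),60); print(rect(W[m]))
m=near(W,(597,-170),90)&(Z>118)&(Z<200); P=W[m]
for zz in range(125,200,10): 
    Q=P[abs(P[:,2]-zz)<5]
    if len(Q): print(zz,len(Q),Q.min(0).round(),Q.max(0).round())
cv2.imwrite('pics/pump.png',cv2.resize(p[150:300,140:300],None,fx=4,fy=4,interpolation=cv2.INTER_CUBIC))
```

```text
t 40.9 pos [ 597.4 -165.2  140.1] th 89.2 tilt 0.06 w 0.38 F [ 0.5 -0.5  0.5]
 shift tool mm [-4.8 -0.4 88.1] | turn tool z deg 0.3  shift after turn [-4.8 -0.3 88.1]
(array([ 599.5, -169.8]), array([57.9, 15.6]), 88.3)
175 15 [ 581. -174.  173.] [ 624. -156.  180.]
185 62 [ 571. -175.  180.] [ 630. -153.  190.]
195 49 [ 578. -171.  191.] [ 631. -153.  200.]
```

View pics/pump.png

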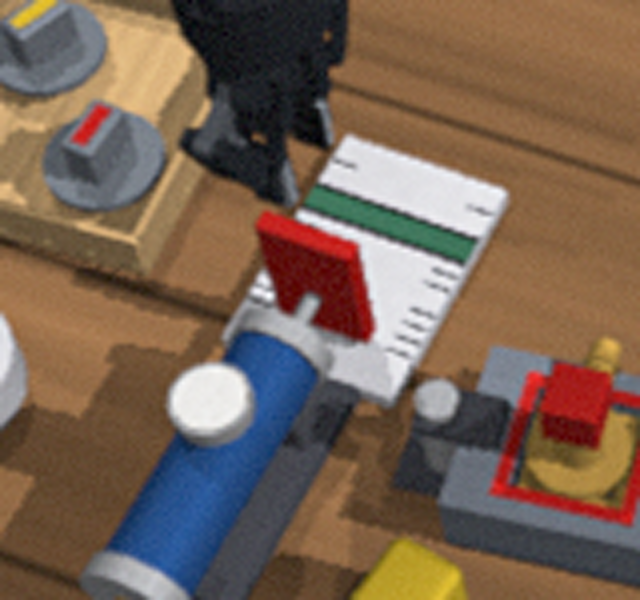

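Pump view: both plugs are in the tray at (100,45) and (105,160), and the fingers straddle the handle at (315,270). Descending.

Call:
send_rows(
  steps=".32 -.0045 -.0005 .02 0 0 0; .32 0 0 .02 0 0 0; .32 0 0 .02 0 0 0; .32 0 0 .015 0 0 0; .32 0 0 .01 0 0 0; .32 0 0 .007 0 0 0; .32 0 0 0 0 0 0; .32 0 0 0 0 0 0",
)

```text
t: 41.75
eef_pos: [597.5, -171.0, 48.9]
orientation: [0.712, 0.702, 0.0, 0.001]
wrist_force: [0.7, -0.3, -0.1]
gripper_width: 0.319
```

Call:
send_rows(
  steps=".2 0 0 0 0 0 0; .1 0 0 0 0 0 0; 0 0 0 0 0 0 0; 0 0 0 0 0 0 0; 0 0 0 0 0 0 0; 0 0 0 0 0 0 0",
)

```text
t: 42.35
eef_pos: [595.1, -171.1, 49.3]
orientation: [0.712, 0.702, -0.001, -0.002]
wrist_force: [-9.2, 0.9, 7.7]
gripper_width: 0.153
```

```bash
python3 -c "
from h import *
go(517,-168.5,46,88.9)"
```

```text
t 42.4 pos [ 595.1 -171.1   49.3] th 89.1 tilt 0.24 w 0.15 F [-9.2  0.9  7.7]
 shift tool mm [  1.4 -78.2   3.3] | turn tool z deg 0.2  shift after turn [  1.1 -78.2   3.3]
```

Call:
send_rows(
  steps="0 0 -.01 0 0 0 0; 0 0 -.015 0 0 0 0; 0 0 -.02 0 0 0 0; 0 0 -.02 0 0 0 0; 0 0 -.015 0 0 0 0; 0 0 0 0 0 0 0; 0 0 0 0 0 0 0",
)

```text
t: 43.05
eef_pos: [519.2, -169.8, 49.4]
orientation: [0.713, 0.702, 0.002, 0.003]
wrist_force: [10.2, 1.7, -3.2]
gripper_width: 0.15
```

Run:
```python
from h import *
go(515,-169,46,88.9)
for n in('scene','top'):
    p,d,W=cloud(n); Z=W[...,2];H=hsv(p); m=cmask(p,'red')&(Z>85)&near(W,(517,-170),60)
    print(n,m.sum(),rect(W[m]) if m.sum()>5 else '', W[m].mean(0))
    if n=='scene':
        m=(H[...,0]>60)&(H[...,0]<90)&(H[...,1]>100)&near(W,(516,-168),80)&(Z<30); print('green',m.sum(),rect(W[m]) if m.sum()>5 else '')
```

```text
t 43.0 pos [ 519.2 -169.8   49.4] th 89.1 tilt 0.43 w 0.15 F [10.2  1.7 -3.2]
 shift tool mm [ 0.7 -4.2  3.4] | turn tool z deg 0.2  shift after turn [ 0.7 -4.2  3.4]
scene 99 (array([ 522.8, -152.7]), array([27.7, 16.1]), 86.3) [ 524.31369663 -148.88048172  102.1197831 ]
green 86 (array([ 516.5, -170.1]), array([107.8,  17.9]), 87.5)
top 0  [nan nan nan]<stdin>:5: RuntimeWarning: Mean of empty slice.
  ret = um.true_divide(
```

Call:
send_rows(
  steps="0 0 -.004 0 0 0 0; 0 0 0 0 0 0 0; 0 0 0 0 0 0 0; 0 0 0 0 0 0 0; 0 0 0 0 0 0 0; 0 0 0 0 0 0 0; 0 0 0 0 0 0 0; 0 0 0 0 0 0 0; 0 0 0 0 0 0 0; 0 0 0 0 0 0 0; 0 0 0 0 0 0 0; 0 0 0 0 0 0 0",
)

```text
t: 44.35
eef_pos: [515.8, -169.7, 49.4]
orientation: [0.713, 0.702, 0.002, 0.003]
wrist_force: [10.1, 2.0, -1.8]
gripper_width: 0.155
```

```bash
python3 -c "
from h import *
go(515,-169,46,88.9)
p,d,W=cloud('scene'); Z=W[...,2]; m=cmask(p,'red')&(Z>85)&near(W,(517,-170),60); print(rect(W[m]))"
```

```text
t 44.4 pos [ 515.8 -169.7   49.4] th 89.1 tilt 0.44 w 0.15 F [10.1  2.  -1.8]
 shift tool mm [ 0.7 -0.8  3.4] | turn tool z deg 0.2  shift after turn [ 0.7 -0.8  3.4]
(array([ 519.5, -152.1]), array([26.9, 15.4]), 83.3)
```

Call:
send_rows(
  steps="0 0 0 0 0 0 0; 0 0 0 0 0 0 0; 0 0 0 0 0 0 0; 0 0 0 0 0 0 0; 0 0 0 0 0 0 0; 0 0 0 0 0 0 0; 0 0 0 0 0 0 0; 0 0 0 0 0 0 0; 0 0 0 0 0 0 0; 0 0 0 0 0 0 0; 0 0 0 0 0 0 0; 0 0 0 0 0 0 0",
)

```text
t: 45.6
eef_pos: [515.8, -169.7, 49.4]
orientation: [0.713, 0.702, 0.003, 0.003]
wrist_force: [10.4, 0.8, -3.2]
gripper_width: 0.149
```

Held at about 79.5 mm for more than 2 s. Easing it back.

Call:
send_rows(
  steps="0 0 .005 0 0 0 0; 0 0 .008 0 0 0 0; 0 0 .009 0 0 0 0; 0 0 .009 0 0 0 0; 0 0 .009 0 0 0 0; 0 0 .009 0 0 0 0; 0 0 .009 0 0 0 0; 0 0 .008 0 0 0 0; 0 0 .006 0 0 0 0; 0 0 .004 0 0 0 0; 0 0 .003 0 0 0 0; 0 0 0 0 0 0 0",
)

```text
t: 46.8
eef_pos: [592.9, -171.1, 49.3]
orientation: [0.712, 0.702, 0.0, 0.001]
wrist_force: [2.4, 1.1, 6.4]
gripper_width: 0.155
```

Call:
send_rows(
  steps="0 0 .001 0 0 0 0; 0 0 .001 0 0 0 0; 0 0 0 0 0 0 0; 0 0 0 0 0 0 0",
)

```text
t: 47.2
eef_pos: [594.6, -171.1, 49.4]
orientation: [0.712, 0.702, 0.0, 0.001]
wrist_force: [1.4, 0.9, 6.5]
gripper_width: 0.149
```

Call:
send_rows(
  steps="0 0 .001 0 0 0 0; 0 0 .001 0 0 0 0; 0 0 0 0 0 0 0; 0 0 0 0 0 0 0",
)

```text
t: 47.6
eef_pos: [595.1, -171.1, 49.3]
orientation: [0.712, 0.702, -0.001, -0.001]
wrist_force: [-4.0, 1.5, 9.5]
gripper_width: 0.15
```

The handle is against its home stop (x=595.1 again, force reversed). Releasing and withdrawing.

Call:
send_rows(
  steps=".2 0 0 0 0 0 0; .32 0 0 0 0 0 0; .32 0 0 0 0 0 0; .32 0 0 -.01 0 0 0; .32 0 0 -.03 0 0 0; .32 0 0 -.04 0 0 0; .32 0 0 -.04 0 0 0; .32 0 0 -.04 0 0 0; .32 -.04 -.04 0 0 0 0; .32 -.04 -.04 0 0 0 0; .32 -.04 -.04 0 0 0 0; .32 0 0 0 0 0 0",
)

```text
t: 48.8
eef_pos: [484.9, -278.7, 208.9]
orientation: [0.714, 0.7, -0.001, 0.0]
wrist_force: [0.9, -0.1, -0.4]
gripper_width: 0.321
```

Run:
```python
from chk import *
go(480,-290,200,88)
for n in('scene','top'):
    p,W=tight((608,214.3),n); tight((635.5,6),n); blocks(p,W,n); Z=W[...,2]
    m=cmask(p,'red')&(Z>98)&near(W,(597,-170),60); print(n,'handle',rect(W[m]))
    cv2.imwrite(f'pics/end_{n}.png',p)
```

```text
t 48.8 pos [ 484.9 -278.7  208.9] th 88.8 tilt 0.11 w 0.32 F [ 0.9 -0.1 -0.4]
 shift tool mm [-11.4  -4.7   8.9] | turn tool z deg 0.8  shift after turn [-11.4  -4.5   8.9]
scene tail 113 185.5 rmax 58.6 ztop 70.0
scene flange z 336 [48.1 49.4 50.9]
scene tail 57 185.3 rmax 59.4 ztop 70.3
scene flange z 323 [47.7 49.4 50.9]
scene red (array([342.8, 224.3]), array([32.3, 34.1]), 47.9) z 86.5
scene red (array([637.1,   6.8]), array([34.8, 32.1]), 8.2) z 109.6
scene yellow (array([610. , 214.4]), array([35.3, 31.7]), 6.9) z 109.9
scene handle (array([ 599.4, -169.2]), array([59.4, 15. ]), 87.1)
top tail 266 190.2 rmax 59.6 ztop 71.4
top flange z 206 [49.8 51.6 52.8]
top tail 88 186.4 rmax 59.9 ztop 73.4
top flange z 199 [49.8 51.5 52.8]
top red (array([635.7,   5.8]), array([32.2, 29.1]), 7.4) z 113.1
top red (array([340., 223.]), array([29. , 32.3]), 49.5) z 89.5
top yellow (array([608.9, 214.2]), array([33.3, 31.5]), 8.2) z 112.9
top handle (array([ 594.3, -169.4]), array([55.8,  8.5]), 89.2)
```

View pics/end_scene.png

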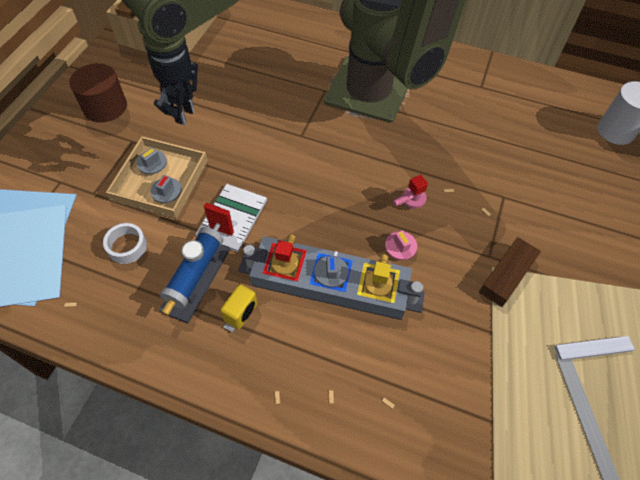

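The end view shows the red elbow at (284,255) and the yellow at (381,275) in their ports. The blue plug is in at (332,268), both plugs lie in the tray at (150,158) and (165,188), the handle is home at (218,218), and the bystanders have not moved. Handing in.

```bash
python3 -c "
from h import *
print(r.hand_in())"
```

```text
the job is handed in; nothing more can be done
None
```

The job is done and handed in at about 49 s on the robot's clock, with no verdict returned. I moved the red and yellow plugs to the tray and screwed the red and yellow elbows home. The blue port had no elbow, so its plug stayed. I then pulled the pump handle out, held it for over 2 s and eased it back to its stop.

**Last checks:**

| Check | Result | Needed |
|---|---|---|
| Flange height above bench, both elbows | about 49.4–51.6 mm | flush at 50 mm |
| Tail angle, red | 185–186° | mark at about 187.5° ± 11° |
| Tail angle, yellow | 185.5° in one camera, 190.2° in the other | mark at about 187.5° ± 11° |
| Elbow centre off port axis | about 2 mm | under 6 mm |
| Handle held at | about 79.5 mm | 70–90 mm |
| Handle at the end | same place as at the start | home, under 6 mm |

The last picture shows both plugs inside the tray, the blue plug in its port, and the tape measure, masking roll and offcut apparently unmoved. I judged those three by eye, not by measurement.

**What went wrong or disagreed:**
- **First grasp:** it closed on nothing, because the fingertips sit about 20–30 mm above the reported TCP. I corrected for this from the depth image.
- **Cameras:** the two cameras disagree by about 2–3 mm, so I compared like with like or averaged.

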